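# Fetch the calibration weight from behind the sample jars

### The arm

A 7-joint arm with a two-finger parallel gripper is mounted at the origin on the work surface. World frame = base frame: x ahead of the robot, y to its left, z up, the work surface at z = 0. Lengths are in m, angles in rad, forces in N, time in s.
With the tool pointing down it reaches from about 0.425 to 0.925 m from the base axis. Payload 6.8 kg.
Tool frame: the origin (TCP) lies on the centre line of the jaws, within the pads' length; the fingertips stand 19 mm ahead of it and the grasp point (between the pads) is the TCP (r.tip_extent is the y of the fingertips in the tool frame, in m); y points along the fingers, z is the direction in which the jaws open and shut, and the axes are right-handed (so a half turn about y gives the same grasp; the last joint's range is limited). The gripper opens to 85 mm and grips with 20 to 120 N. Pads are 22 mm wide; open, the fingers measure 114 mm over their backs; the gripper's body (76 mm by 85 mm) begins 54 mm behind the grasp point. The pads swing forward as they close: fully open they stand 13 mm farther back than shut.
Start: joints at [-1.413, 0.477, 0.022, 1.555, -0.011, 1.109, -0.083], TCP at [0.177, 0.651, 0.25] pointing down, gripper open.
Joint ranges: [-2.96, 2.96], [-0.34, 2.1], [-1.41, 1.46], [0.24, 2.44], [-1.37, 4.51], [0.17, 1.92], [-2.96, 2.96]. Speed limits (rad/s): [2.39, 2.39, 3.14, 3.14, 3.14, 3.14, 3.14].

### API

Orientations are given as a rotation vector (axis times angle).
In Python, from bench import r gives the robot as it stands. The module is installed in compiled form; this text tells all that it offers.
- The arm moves only by the tool jog_arm, never from a script. Its argument "motion" is a list of rows, each a list of 3 entries, a list of its own where there are three numbers: the opening, from 0 (shut) to 1 (fully open), then the shift along the tool's x, y, z in m, then the turn, a rotation vector about the tool's x, y, z in degrees. A call has 1 to 10 rows; each row shifts and turns the commanded pose from where the row before left it, along the tool's axes as they then stand; what a row does not reach is not made up. A row lasts 1/12 s, in which the tool goes at most 41.7 mm and 7.16 degrees, less where a joint would pass 70% of its speed; a pose out of reach is approached as far as the arm can. A call with a gripper value outside its range is refused whole. The fingers move at their own pace and stop on an object; "force" is the grip in N (left out, the last holds). Time passes only in rows, so rows that do not move let the fingers close. It gives the time, the measured TCP pose, the force and the opening at its end, in the units of the state.
- r.get_obs(): the state, without advancing time (a new reading comes with each control period).
- r.grab_frame(name): name is "side" or "top"; returns a dict with "image" (480x640x3 uint8, red, green, blue), "range_z" (480x640 float32, m along the optical axis (not along the pixel's ray), 0 where there is no reading), "fx", "fy", "cx", "cy" (pixels), "xyz" and "orientation" of the camera in the world. Camera axes: x right, y down, z forward; pixel columns grow to the right and rows downward; lengths in m; the calibration is good to about 2 mm. A picture is of the moment at which its call begins.
- r.hand_in(): hands the job in, once; it reports no verdict.
The state is a dict: "clock": time; "joints": joint angles; "qvel": joint speeds; "tau": joint torques, N m; "tcp_pos": TCP position; "orientation": TCP orientation; "contact_force": force on the tool from outside, world axes, zero at the start; "moment": the same for the moment, N m; "grip_width": finger opening in m.
Only numpy, scipy, OpenCV 4.12 (cv2) and the standard library are available. Lean on these libraries where they do the work, as an engineer would, in place of code of your own. Each camera call takes 0.05 s, during which the arm holds its last target.

### The job

The steel calibration weight stands in the wooden rack behind the three tall sample jars. First clear all three jars out of the rack and stand them on the black rubber mat, leaving the weight where it is meanwhile; then fetch the weight and set it down gently, upright, in the middle of the scale's pan. Only then put the jars back in the rack, each standing centred on the mark of its own lid colour; keep the jars and the weight upright all the time.

Things in the scene. Friction and masses are not known exactly. Their poses are not given: they have to be found in the camera images.
- jar_red: Tall round sample jar of clear glass, filled with dark brown coffee beans, with a red lid; 52 mm in diameter over its whole height and 140 mm tall (the red lid is the top 24 mm), about 0.3 kg, closed and rigid. Origin: centre of its underside; z up along the jar. It starts standing on the red mark in the rack.
- jar_yellow: Tall round sample jar of clear glass, filled with dark brown coffee beans, with a yellow lid; 52 mm in diameter over its whole height and 140 mm tall (the yellow lid is the top 24 mm), about 0.3 kg, closed and rigid. Origin: centre of its underside; z up along the jar. It starts standing on the yellow mark in the rack.
- jar_blue: Tall round sample jar of clear glass, filled with dark brown coffee beans, with a blue lid; 52 mm in diameter over its whole height and 140 mm tall (the blue lid is the top 24 mm), about 0.3 kg, closed and rigid. Origin: centre of its underside; z up along the jar. It starts standing on the blue mark in the rack.
- mark_red: Flat round red disc, 66 mm in diameter and 2 mm thick, fixed on the floor of the rack: the home place of the jar with the red lid. A red rim shows all round the jar that stands on it. Origin: centre of its underside; its top, on which the jar stands, is 2 mm higher; z up.
- mark_yellow: Flat round yellow disc, 66 mm in diameter and 2 mm thick, fixed on the floor of the rack: the home place of the jar with the yellow lid. A yellow rim shows all round the jar that stands on it. Origin: centre of its underside; its top, on which the jar stands, is 2 mm higher; z up.
- mark_blue: Flat round blue disc, 66 mm in diameter and 2 mm thick, fixed on the floor of the rack: the home place of the jar with the blue lid. A blue rim shows all round the jar that stands on it. Origin: centre of its underside; its top, on which the jar stands, is 2 mm higher; z up.
- weight: Polished steel calibration weight, 0.5 kg: a round body 44 mm in diameter and 38 mm high, above it a thin neck and a round knob 24 mm in diameter, whose top is at 60 mm (the knob spans 48 to 60 mm). Stands upright in the rack, close behind the row of jars. Origin: centre of its underside; z up.
- rack: Shallow wooden tray, fixed, 170 mm (its x, front to back) by 270 mm (its y), with a floor 6 mm thick and a rim 6 mm wide that stands 18 mm above the table. The three marks lie in a row along its y, 80 mm apart, at x = -35 mm (front row, towards the robot); the weight stands at x = +23 mm. Origin: centre of its underside; z up, +x to the back.
- mat: Black rubber mat with a thin white line near each long edge, fixed flat on the table at one side (left or right), 240 mm (its x) by 140 mm (its y), 3 mm thick: the side area for the jars. Origin: centre of its underside; z up.
- scale: White bench scale, fixed, with a round aluminium pan of 120 mm diameter; a thin black circle of 64 mm diameter marks the middle of the pan. Origin: on the table directly under the middle of the pan, z up; the flat top of the pan is 44 mm above the origin and does not give. The white housing below it is 36 mm high, 140 mm wide (y), and reaches from 70 mm behind to 110 mm in front (-x) of the origin, where the dark display is.

How it is judged:
On the way, in this order (a step that is already met when the one before it is completed fails the run):
1. all three jars stand on the mat, the weight still in its place in the rack (x of jar_red in the frame of mat between -0.11 and 0.11 m and y of jar_red in the frame of mat between -0.06 and 0.06 m and z of each of jar_red, jar_yellow, jar_blue in the frame of mat below 0.008 m and angle between each of jar_red, jar_yellow, jar_blue's own z axis and vertical below 0.1 rad and x of jar_yellow in the frame of mat between -0.11 and 0.11 m and y of jar_yellow in the frame of mat between -0.06 and 0.06 m and x of jar_blue in the frame of mat between -0.11 and 0.11 m and y of jar_blue in the frame of mat between -0.06 and 0.06 m and distance of weight from where it was at the start of the episode below 0.03 m), for 0.2 s.
2. the weight stands released in the middle of the scale's pan, the jars still on the mat (horizontal distance between weight and scale below 0.015 m and z of weight in the frame of scale between 0.04 and 0.048 m and angle between each of weight, jar_red, jar_yellow, jar_blue's own z axis and vertical below 0.1 rad and linear speed of weight below 0.02 m/s and contact force between weight and the fingers below 0.1 N and x of jar_red in the frame of mat between -0.11 and 0.11 m and y of jar_red in the frame of mat between -0.06 and 0.06 m and z of each of jar_red, jar_yellow, jar_blue in the frame of mat below 0.008 m and x of jar_yellow in the frame of mat between -0.11 and 0.11 m and y of jar_yellow in the frame of mat between -0.06 and 0.06 m and x of jar_blue in the frame of mat between -0.11 and 0.11 m and y of jar_blue in the frame of mat between -0.06 and 0.06 m), for 0.2 s.
At the end, for the whole second after the job is handed in: The weight stands upright and still on the scale's pan, within 15 mm of its middle, and each jar stands upright and still on the mark of its own lid colour, within 12 mm of the mark's centre; all released (horizontal distance between weight and scale below 0.015 m and z of weight in the frame of scale between 0.04 and 0.048 m and angle between each of weight, jar_red, jar_yellow, jar_blue's own z axis and vertical below 0.1 rad and linear speed of each of weight, jar_red, jar_yellow, jar_blue below 0.02 m/s and contact force between weight and the fingers below 0.1 N and horizontal distance between jar_red and mark_red below 0.012 m and z of jar_red in the frame of mark_red below 0.006 m and horizontal distance between jar_yellow and mark_yellow below 0.012 m and z of jar_yellow in the frame of mark_yellow below 0.006 m and horizontal distance between jar_blue and mark_blue below 0.012 m and z of jar_blue in the frame of mark_blue below 0.006 m); the robot touches nothing.
It fails at once if a jar or the weight is tipped (more than about 35 degrees) (angle between any of jar_red, jar_yellow, jar_blue, weight's own z axis and vertical above 0.6 rad).
It fails at once if the weight is dropped or slammed onto the scale (faster than 0.5 m/s within 20 mm of the pan) (horizontal distance between weight and scale below 0.06 m and z of weight in the frame of scale below 0.064 m and linear speed of weight above 0.5 m/s).
It also fails if it takes over 138 s, if anything falls off the work surface, if the arm or the gripper's body presses on something with over 40 N, if the wrist force passes 120 N, or if a joint passes its speed limit or range.

## Working session

There is one attempt and no reset: what is moved stays moved. The work goes in short steps, Python scripts to look and compute and a tool call to move; the robot and the scene stay as the last step left them, time stands still between calls to the robot, and variables do not carry over. Pictures are saved under pics/ and viewed, and the job is handed in when it is done.

Besides the shell and the picture viewer there is one more tool, called after "Emit:" as name([rows], argument=value, ...), one row to a line, values as JSON. jog_arm: Moves the arm, as the interface text tells. Its arguments: {"type":"object","properties":{"motion":{"type":"array","items":{"type":"array"}},"force":{"type":"number"}},"required":["motion"]}

```bash
mkdir -p pics && python3 - <<'E'
from bench import r
import cv2,numpy as np
print(r.get_obs())
print(r.tip_extent)
for n in("side","top"):
    f=r.grab_frame(n)
    cv2.imwrite(f"pics/{n}0.png",f["image"][:,:,::-1])
    np.savez(f"{n}0.npz",**f)
    print(n,{k:f[k] for k in("fx","fy","cx","cy","xyz","orientation")})
E
```

```text
{'clock': 0.0, 'joints': array([-1.41311447,  0.47775613,  0.02232121,  1.55645203, -0.01148709,
        1.10932673, -0.08307768]), 'qvel': array([ 3.70649647e-05, -2.22280882e-03,  6.61234288e-04, -2.08201891e-04,
        1.87836523e-04, -1.61818335e-03, -1.14566968e-03]), 'tau': array([ 3.79850690e-04, -5.96452904e+01,  1.60761449e+00, -2.81203204e+01,
        1.23296547e-02,  9.27670626e-03, -1.42971876e-05]), 'tcp_pos': array([0.1771545 , 0.65075217, 0.24935458]), 'orientation': array([-1.56252703,  0.20871547, -0.20855151]), 'contact_force': array([ 0.56453335,  0.21522149, -0.43335484]), 'moment': array([ 0.01924332, -0.0373225 ,  0.04793011]), 'grip_width': 0.08541276660725243}
0.019
side {'fx': 439.99334573795005, 'fy': 439.99334573795005, 'cx': 323.735177948388, 'cy': 239.3624688016323, 'xyz': array([ 0.06975031, -0.26961415,  0.59026407]), 'orientation': array([-2.10439833,  1.22026284, -0.50263719])}
top {'fx': 469.5033143467244, 'fy': 469.5033143467244, 'cx': 320.5940846205063, 'cy': 239.8426812986271, 'xyz': array([0.42320951, 0.01433275, 0.92561889]), 'orientation': array([-2.13987708,  2.18689739, -0.18148384])}
```

View pics/side0.png

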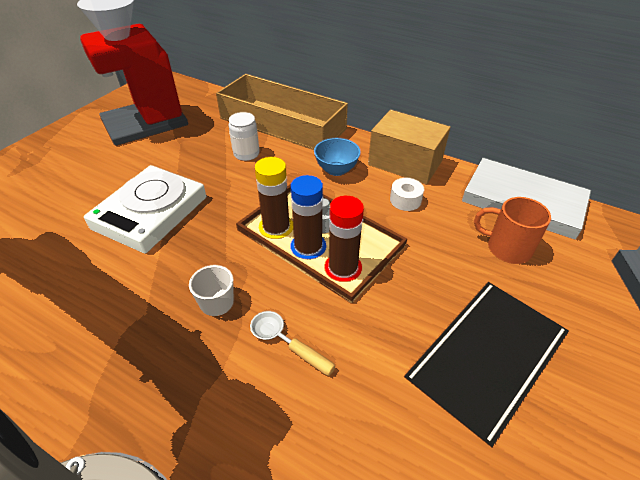

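View pics/top0.png

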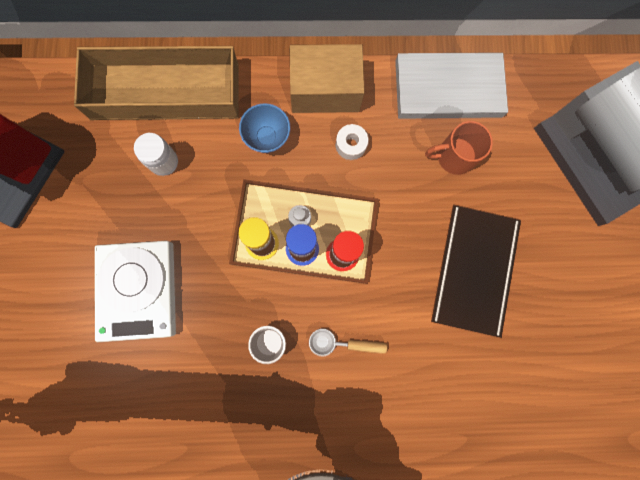

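The side view shows the yellow, blue and red lids at about (271,168), (306,190) and (347,210), with the weight behind the blue jar. The mat is at right, around (487,362), and the scale at left, around (152,190). The top view matches: lids at (255,235), (301,238) and (348,247), the knob near (299,213), the mat around (476,270) and the pan circle at (130,280). Next I'll measure positions.

```bash
cat > h.py <<'E'
import numpy as np,cv2
from scipy.spatial.transform import Rotation as R
def load(p): 
    d=np.load(p); return {k:d[k] for k in d.files}
def cast(f,uv,z):
    uv=np.atleast_2d(np.float64(uv)); M=R.from_rotvec(f["orientation"]).as_matrix()
    d=np.c_[(uv[:,0]-f["cx"])/f["fx"],(uv[:,1]-f["cy"])/f["fy"],np.ones(len(uv))]@M.T
    return f["xyz"]+d*((z-f["xyz"][2])/d[:,2])[:,None]
def proj(f,p):
    M=R.from_rotvec(f["orientation"]).as_matrix(); c=(np.atleast_2d(p)-f["xyz"])@M
    return np.c_[c[:,0]/c[:,2]*f["fx"]+f["cx"],c[:,1]/c[:,2]*f["fy"]+f["cy"]]
def cloud(f):
    v,u=np.mgrid[0:480,0:640]; z=f["range_z"].astype(float)
    M=R.from_rotvec(f["orientation"]).as_matrix()
    return np.stack([(u-f["cx"])/f["fx"]*z,(v-f["cy"])/f["fy"]*z,z],-1)@M.T+f["xyz"]
def mask(f,c):
    h=cv2.cvtColor(np.ascontiguousarray(f["image"]),cv2.COLOR_RGB2HSV).astype(int);H,S,V=h[...,0],h[...,1],h[...,2]
    return dict(red=((H<4)|(H>176))&(S>200)&(V>110),yellow=(H>22)&(H<33)&(S>200)&(V>130),blue=(H>108)&(H<125)&(S>160)&(V>80),black=(V<60))[c]
def big(m,roi=None):
    m=m.astype(np.uint8)
    if roi: 
        k=np.zeros_like(m);k[roi[1]:roi[3],roi[0]:roi[2]]=1;m=m*k
    return max(cv2.findContours(m,cv2.RETR_EXTERNAL,cv2.CHAIN_APPROX_NONE)[0],key=cv2.contourArea)
def lid(f,c,zt,roi=None):
    "lid top centre from range points near the lid top height"
    P=cloud(f); m=mask(f,c)&(abs(P[...,2]-zt)<0.008)
    if roi: 
        k=np.zeros_like(m);k[roi[1]:roi[3],roi[0]:roi[2]]=1;m&=k
    b=big(m); mm=np.zeros(m.shape,np.uint8);cv2.drawContours(mm,[b],-1,1,-1)
    (u,v),rad=cv2.minEnclosingCircle(b)
    q=P[(mm>0)&m]
    e=cv2.fitEllipse(b)
    return cast(f,[e[0]],zt)[0],np.median(q[:,2]),e
def tool(o):
    return R.from_rotvec(o["orientation"]).as_matrix()
E
python3 - <<'E'
from h import *
np.set_printoptions(precision=4,suppress=True)
for n in("top","side"):
    f=load(n+"0.npz");P=cloud(f);print(n)
    for c in("red","yellow","blue"):
        roi=(225,170,390,290) if n=="top" else (240,140,380,240)
        print(c,*lid(f,c,.148,roi))
    roi=(425,195,530,345) if n=="top" else (395,270,575,450)
    b=big(mask(f,"black"),roi);bx=cv2.boxPoints(cv2.minAreaRect(b))
    ap=cv2.approxPolyDP(b,12,True)[:,0]
    q=cast(f,ap,.003);print("mat px",ap.tolist(),"\n",q[:,:2],q[:,:2].mean(0))
    # scale pan by range
    roi=(90,235,180,345) if n=="top" else (80,160,215,255)
    k=np.zeros((480,640),bool);k[roi[1]:roi[3],roi[0]:roi[2]]=1
    m=k&(abs(P[...,2]-.044)<.003); print("pan pts",m.sum())
    b=big(m);e=cv2.fitEllipse(b);print("pan",e,cast(f,[e[0]],.044)[0], np.median(P[m][:,2]))
    m=k&(abs(P[...,2]-.044)<.012)
    hs=big(m); q=cast(f,hs[:,0],.036); rr=cv2.minAreaRect(q[:,:2].astype(np.float32));print("housing",rr)
    # dark circle in pan
    k2=np.zeros((480,640),np.uint8);cv2.ellipse(k2,(tuple(e[0]),(e[1][0]*.8,e[1][1]*.8),e[2]),1,-1)
    g=cv2.cvtColor(np.ascontiguousarray(f["image"]),cv2.COLOR_RGB2GRAY)
    bm=((g<110)&(k2>0));
    if bm.sum()>20:
        b=big(bm);e=cv2.fitEllipse(b);print("circle",e,cast(f,[e[0]],.044)[0])
    # weight: points between .04 and .075 in rack neighbourhood w/o colours
    roi=(270,190,330,225) if n=="top" else (300,170,345,240)
    k=np.zeros((480,640),bool);k[roi[1]:roi[3],roi[0]:roi[2]]=1
    m=k&(abs(P[...,2]-.066)<.005)
    if m.sum()>8: 
        b=big(m); print("knob",m.sum(),cv2.minEnclosingCircle(b),cast(f,[cv2.minEnclosingCircle(b)[0]],.066)[0],P[m].mean(0))
f=load("top0.npz")
im=f["image"][160:300,210:400,::-1]; cv2.imwrite("pics/rackzoom.png",cv2.resize(im,None,fx=4,fy=4,interpolation=cv2.INTER_CUBIC))
from bench import r
o=r.get_obs();print(tool(o))
E
```

```text
top
red [ 0.5203 -0.0577  0.148 ] 0.14746730531459273 ((349.2283020019531, 245.5828399658203), (26.065933227539062, 27.754545211791992), 3.568270683288574)Traceback (most recent call last):
  File "<stdin>", line 7, in <module>
  File "h.py", line 29, in lid
    b=big(m); mm=np.zeros(m.shape,np.uint8);cv2.drawContours(mm,[b],-1,1,-1)
  File "h.py", line 23, in big
    return max(cv2.findContours(m,cv2.RETR_EXTERNAL,cv2.CHAIN_APPROX_NONE)[0],key=cv2.contourArea)
ValueError: max() iterable argument is empty
```

```bash
python3 - <<'E'
from h import *
f=load("top0.npz");h=cv2.cvtColor(np.ascontiguousarray(f["image"]),cv2.COLOR_RGB2HSV);P=cloud(f)
for u,v in((255,232),(250,240),(301,238),(295,233),(349,245),(360,240),(337,245)): print(u,v,h[v,u],P[v,u].round(4))
E
sed -i 's/(S>200)&(V>110)/(S>140)\&(V>90)/; s/(H>22)&(H<33)&(S>200)&(V>130)/(H>21)\&(H<34)\&(S>170)\&(V>90)/' h.py
cat > m1.py <<'E'
from h import *
np.set_printoptions(precision=4,suppress=True)
for n in("top","side"):
    f=load(n+"0.npz");P=cloud(f);print(n)
    for c in("red","yellow","blue"):
        roi=(225,170,390,290) if n=="top" else (240,140,380,240)
        try: print(c,*lid(f,c,.148,roi))
        except Exception as e: print(c,e)
    roi=(425,195,530,345) if n=="top" else (395,270,575,450)
    b=big(mask(f,"black"),roi);bx=cv2.boxPoints(cv2.minAreaRect(b))
    ap=cv2.approxPolyDP(b,12,True)[:,0]
    q=cast(f,ap,.003);print("mat px",ap.tolist(),"\n",q[:,:2],q[:,:2].mean(0))
    # scale pan by range
    roi=(90,235,180,345) if n=="top" else (80,160,215,255)
    k=np.zeros((480,640),bool);k[roi[1]:roi[3],roi[0]:roi[2]]=1
    m=k&(abs(P[...,2]-.044)<.003); print("pan pts",m.sum())
    b=big(m);e=cv2.fitEllipse(b);print("pan",e,cast(f,[e[0]],.044)[0], np.median(P[m][:,2]))
    m=k&(abs(P[...,2]-.044)<.012)
    hs=big(m); q=cast(f,hs[:,0],.036); rr=cv2.minAreaRect(q[:,:2].astype(np.float32));print("housing",rr)
    # dark circle in pan
    k2=np.zeros((480,640),np.uint8);cv2.ellipse(k2,(tuple(e[0]),(e[1][0]*.8,e[1][1]*.8),e[2]),1,-1)
    g=cv2.cvtColor(np.ascontiguousarray(f["image"]),cv2.COLOR_RGB2GRAY)
    bm=((g<110)&(k2>0));
    if bm.sum()>20:
        b=big(bm);e=cv2.fitEllipse(b);print("circle",e,cast(f,[e[0]],.044)[0])
    # weight: points between .04 and .075 in rack neighbourhood w/o colours
    roi=(270,190,330,225) if n=="top" else (300,170,345,240)
    k=np.zeros((480,640),bool);k[roi[1]:roi[3],roi[0]:roi[2]]=1
    m=k&(abs(P[...,2]-.066)<.005)
    if m.sum()>8: 
        b=big(m); print("knob",m.sum(),cv2.minEnclosingCircle(b),cast(f,[cv2.minEnclosingCircle(b)[0]],.066)[0],P[m].mean(0))
f=load("top0.npz")
im=f["image"][160:300,210:400,::-1]; cv2.imwrite("pics/rackzoom.png",cv2.resize(im,None,fx=4,fy=4,interpolation=cv2.INTER_CUBIC))
from bench import r
o=r.get_obs();print(tool(o))
E
python3 m1.py
```

```text
255 232 [ 26 185 246] [0.5464 0.0993 0.1473]
250 240 [ 26 180 248] [0.533  0.1076 0.1481]
301 238 [114 153 208] [0.5347 0.0227 0.1476]
295 233 [114 153 208] [0.5432 0.0325 0.1488]
349 245 [  2 199 243] [ 0.5213 -0.0574  0.1473]
360 240 [  2 204 242] [ 0.5294 -0.0761  0.1475]
337 245 [  2 200 244] [ 0.5214 -0.0371  0.15  ]
top
red [ 0.5199 -0.0551  0.148 ] 0.14745986036042047 ((347.6744384765625, 245.8389434814453), (28.557462692260742, 29.6036319732666), 87.44247436523438)
yellow [0.546  0.1019 0.148 ] 0.1476738358649129 ((253.4397430419922, 232.1919708251953), (28.851158142089844, 29.368268966674805), 93.48491668701172)
blue max() iterable argument is empty
mat px [[460, 211], [444, 323], [495, 334], [515, 220]] 
 [[ 0.6042 -0.2975]
 [ 0.3824 -0.2515]
 [ 0.3588 -0.3505]
 [ 0.5837 -0.4083]] [ 0.4823 -0.3269]
pan pts 3143
pan ((129.81808471679688, 279.0475769042969), (62.396209716796875, 65.82381439208984), 53.92094802856445) [0.4789 0.3422 0.044 ] 0.04386646921522919
housing ((0.45946550369262695, 0.33927416801452637), (0.17913582921028137, 0.1391225904226303), 2.5992345809936523)
kn
[... 652 characters left out ...]
43]
 [ 0.3866 -0.2276]
 [ 0.3539 -0.3605]
 [ 0.585  -0.4167]
 [ 0.3575 -0.3544]
 [ 0.5869 -0.409 ]] [ 0.4814 -0.3421]
pan pts 2009
pan ((150.81764221191406, 191.24349975585938), (38.10036849975586, 65.24054718017578), 76.90826416015625) [0.4774 0.341  0.044 ] 0.044260003618499466
housing ((0.45864927768707275, 0.33978271484375), (0.18049687147140503, 0.1443200409412384), 2.7004241943359375)
circle ((153.28973388671875, 189.40699768066406), (18.021726608276367, 29.12550926208496), 76.06719207763672) [0.4839 0.3409 0.044 ]
knob 145 ((310.5, 228.0), 11.629803657531738) [0.5253 0.0112 0.066 ] [0.5461 0.0126 0.0658]
[[ 0.9649 -0.0003  0.2627]
 [-0.2627 -0.0016  0.9649]
 [ 0.0001 -1.     -0.0016]]
```

```bash
sed -i 's/(S>160)&(V>80)/(S>120)\&(V>70)/' h.py && python3 m1.py | grep -E "blue|top|side" && python3 - <<'E'
from h import *
f=load("top0.npz")
im=f["image"][160:300,210:400,::-1]; cv2.imwrite("pics/rackzoom.png",cv2.resize(im,None,fx=4,fy=4,interpolation=cv2.INTER_CUBIC))
# full mat outline incl. white lines: non-wood (low saturation) region
h=cv2.cvtColor(np.ascontiguousarray(f["image"]),cv2.COLOR_RGB2HSV)
b=big((h[...,1]<100)|(h[...,2]<45),(425,195,530,345));q=cast(f,b[:,0],.003)[:,:2].astype(np.float32)
print("mat",cv2.minAreaRect(q))
# circle on the pan
g=cv2.cvtColor(np.ascontiguousarray(f["image"]),cv2.COLOR_RGB2GRAY)
k=np.zeros_like(g);cv2.circle(k,(130,279),22,1,-1)
m=((g<150)&(k>0)); b=big(cv2.dilate(m.astype(np.uint8),np.ones((3,3)))>0); e=cv2.fitEllipse(b); print("circ",m.sum(),e,cast(f,[e[0]],.044))
E
```

```text
top
blue [0.5329 0.0231 0.148 ] 0.14762007121660925 ((300.7540588378906, 239.0382537841797), (28.748563766479492, 29.201417922973633), 97.39376068115234)
side
blue [0.5331 0.0224 0.148 ] 0.1447143825758288 ((306.1726379394531, 185.6459197998047), (24.133140563964844, 31.157665252685547), 86.2953872680664)
mat ((0.4854046404361725, -0.3231109380722046), (0.13563963770866394, 0.2355542629957199), 75.9615249633789)
circ 76 ((130.49017333984375, 278.2817687988281), (31.786537170410156, 32.87864685058594), 76.7429428100586) [[0.48033671 0.34101901 0.044     ]]
```

Emit:
jog_arm([
  [1, [0, 0, 0], [0, 7, 0]],
  [1, [0, 0, 0], [0, 7, 0]],
  [1, [0, 0, 0], [0, 7, 0]],
  [1, [0, 0, 0], [0, 7, 0]],
  [1, [0, 0, 0], [0, 7, 0]],
  [1, [0, 0, 0], [0, 7, 0]],
  [1, [0, 0, 0], [0, 7, 0]],
  [1, [0, 0, 0], [0, 7, 0]],
  [1, [0, 0, 0], [0, 7, 0]],
  [1, [0, 0, 0], [0, 7, 0]],
], force=40)

```text
clock: 0.93
tcp_pos: [0.1772, 0.651, 0.2498]
orientation: [-1.246, 1.152, -1.153]
contact_force: [-0.6, 0.0, -0.4]
grip_width: 0.0852
```

```bash
cat > d.py <<'E'
# usage: d.py x y z -> shift in tool axes, tool yaw
import sys
from h import *
from bench import r
np.set_printoptions(precision=4,suppress=True)
o=r.get_obs();T=tool(o);t=np.array(list(map(float,sys.argv[1:4])))
d=t-o["tcp_pos"]
print("shift tool xyz",d@T,"len",np.linalg.norm(d),"jaw yaw deg",np.degrees(np.arctan2(T[1,2],T[0,2])),"tcp",o["tcp_pos"],"y axis",T[:,1],"F",o["contact_force"],"w",o["grip_width"],"t",o["clock"])
E
cat > slots.py <<'E'
from h import *
c=np.array([.4854,-.3231]);a=np.radians(-14.04)
M=np.array([[np.cos(a),-np.sin(a)],[np.sin(a),np.cos(a)]])
for n,p in dict(red=(-.08,-.025),blue=(0,.025),yellow=(.08,-.025)).items(): print(n,(c+M@p).round(4))
E
python3 slots.py
```

```text
red [ 0.4017 -0.3279]
blue [ 0.4915 -0.2988]
yellow [ 0.5569 -0.3668]
```

Emit:
jog_arm([
  [1, [0, 0, 0], [0, 7.1, 0]],
  [1, [0, 0, 0], [0, 7.1, 0]],
  [1, [0, 0, 0], [0, 0, 0]],
])

```text
clock: 1.18
tcp_pos: [0.177, 0.6511, 0.2497]
orientation: [-1.125, 1.332, -1.333]
contact_force: [-0.5, -0.5, -0.3]
grip_width: 0.0852
```

```bash
python3 d.py 0.519 -0.056 0.23
```

```text
shift tool xyz [0.6396 0.0205 0.4559] len 0.7856928628712745 jaw yaw deg -9.663089641110453 tcp [0.177  0.6511 0.2497] y axis [ 0.     -0.0011 -1.    ] F [-0.5123 -0.4621 -0.2776] w 0.08524827012767221 t 1.1833
```

Emit:
jog_arm([
  [1, [0.032, 0.001, 0.0228], [0, 0, 0]],
  [1, [0.032, 0.001, 0.0228], [0, 0, 0]],
  [1, [0.032, 0.001, 0.0228], [0, 0, 0]],
  [1, [0.032, 0.001, 0.0228], [0, 0, 0]],
  [1, [0.032, 0.001, 0.0228], [0, 0, 0]],
  [1, [0.032, 0.001, 0.0228], [0, 0, 0]],
  [1, [0.032, 0.001, 0.0228], [0, 0, 0]],
  [1, [0.032, 0.001, 0.0228], [0, 0, 0]],
  [1, [0.032, 0.001, 0.0228], [0, 0, 0]],
  [1, [0.032, 0.001, 0.0228], [0, 0, 0]],
])

```text
clock: 2.02
tcp_pos: [0.3502, 0.2964, 0.2403]
orientation: [-1.129, 1.326, -1.326]
contact_force: [0.7, -0.1, -0.3]
grip_width: 0.0852
```

Emit:
jog_arm([
  [1, [0.032, 0.001, 0.0228], [0, 0, 0]],
  [1, [0.032, 0.001, 0.0228], [0, 0, 0]],
  [1, [0.032, 0.001, 0.0228], [0, 0, 0]],
  [1, [0.032, 0.001, 0.0228], [0, 0, 0]],
  [1, [0.032, 0.001, 0.0228], [0, 0, 0]],
  [1, [0.032, 0.001, 0.0228], [0, 0, 0]],
  [1, [0.032, 0.001, 0.0228], [0, 0, 0]],
  [1, [0.032, 0.001, 0.0228], [0, 0, 0]],
  [1, [0.032, 0.001, 0.0228], [0, 0, 0]],
  [1, [0, 0, 0], [0, 0, 0]],
])

```text
clock: 2.85
tcp_pos: [0.507, -0.0277, 0.232]
orientation: [-1.124, 1.329, -1.338]
contact_force: [0.5, -0.2, -0.2]
grip_width: 0.0852
```

```bash
python3 d.py 0.519 -0.056 0.118
```

```text
shift tool xyz [0.0255 0.1141 0.0162] len 0.11802594136357318 jaw yaw deg -9.780215556836207 tcp [ 0.507  -0.0277  0.232 ] y axis [ 0.003  -0.0041 -1.    ] F [ 0.4876 -0.1709 -0.2467] w 0.08522105572271688 t 2.85
```

Emit:
jog_arm([
  [1, [0.0255, 0, 0.0162], [0, 0, 0]],
  [1, [0, 0, 0], [0, 0, 0]],
  [1, [0, 0.028, 0], [0, 0, 0]],
  [1, [0, 0.028, 0], [0, 0, 0]],
  [1, [0, 0.028, 0], [0, 0, 0]],
  [1, [0, 0.02, 0], [0, 0, 0]],
  [1, [0, 0.01, 0], [0, 0, 0]],
  [1, [0, 0, 0], [0, 0, 0]],
])

```text
clock: 3.52
tcp_pos: [0.5153, -0.0469, 0.1154]
orientation: [-1.132, 1.33, -1.326]
contact_force: [0.0, 0.2, -0.1]
grip_width: 0.0851
```

```bash
python3 d.py 0.519 -0.056 0.118; python3 - <<'E'
from bench import r
import cv2
f=r.grab_frame("side");cv2.imwrite("pics/s1.png",f["image"][:,:,::-1])
E
```

```text
shift tool xyz [ 0.0084 -0.0026  0.0051] len 0.010160285157941557 jaw yaw deg -9.295463791245314 tcp [ 0.5153 -0.0469  0.1154] y axis [-0.0042 -0.0005 -1.    ] F [ 0.0195  0.1774 -0.0876] w 0.08514915574425465 t 3.5167
```

View pics/s1.png

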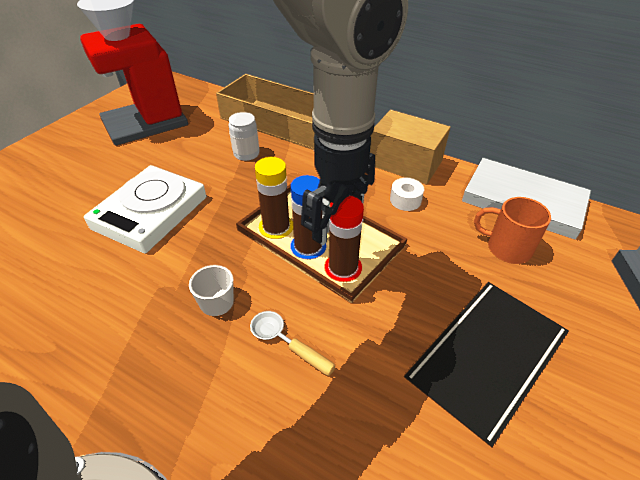

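The side view shows the fingers straddling the red lid, at about (313,210) and (368,170), with the gripper a little left of centre. I'll correct by 8 mm and then grip.

Emit:
jog_arm([
  [1, [0.0042, 0, 0.0026], [0, 0, 0]],
  [1, [0.0042, 0, 0.0025], [0, 0, 0]],
  [1, [0, 0, 0], [0, 0, 0]],
  [1, [0, 0, 0], [0, 0, 0]],
])

```text
clock: 3.9
tcp_pos: [0.5212, -0.0569, 0.1183]
orientation: [-1.125, 1.329, -1.331]
contact_force: [-0.1, 0.3, 0.2]
grip_width: 0.0853
```

```bash
python3 d.py 0.519 -0.056 0.118
```

```text
shift tool xyz [-0.0005  0.0003 -0.0024] len 0.002431609727268128 jaw yaw deg -9.465790680192821 tcp [ 0.5212 -0.0569  0.1183] y axis [ 0.0019  0.0002 -1.    ] F [-0.0868  0.3457  0.1676] w 0.08532509282133482 t 3.9
```

Emit:
jog_arm([
  [0, [0, 0, 0], [0, 0, 0]],
  [0, [0, 0, 0], [0, 0, 0]],
  [0, [0, 0, 0], [0, 0, 0]],
  [0, [0, 0, 0], [0, 0, 0]],
  [0, [0, 0, 0], [0, 0, 0]],
  [0, [0, 0, 0], [0, 0, 0]],
  [0, [0, 0, 0], [0, 0, 0]],
  [0, [0, 0, 0], [0, 0, 0]],
], force=50)

```text
clock: 4.57
tcp_pos: [0.5211, -0.0564, 0.1177]
orientation: [-1.126, 1.329, -1.33]
contact_force: [0.6, 0.1, 6.3]
grip_width: 0.0512
```

Emit:
jog_arm([
  [0, [0, -0.005, 0], [0, 0, 0]],
  [0, [0, -0.015, 0], [0, 0, 0]],
  [0, [0, -0.025, 0], [0, 0, 0]],
  [0, [0, -0.03, 0], [0, 0, 0]],
  [0, [0, -0.03, 0], [0, 0, 0]],
  [0, [0, -0.03, 0], [0, 0, 0]],
  [0, [0, -0.02, 0], [0, 0, 0]],
  [0, [0, -0.005, 0], [0, 0, 0]],
  [0, [0, 0, 0], [0, 0, 0]],
])

```text
clock: 5.32
tcp_pos: [0.5206, -0.0563, 0.2779]
orientation: [-1.125, 1.329, -1.329]
contact_force: [-1.0, -0.1, -2.6]
grip_width: 0.0511
```

```bash
python3 d.py 0.4017 -0.3279 0.278
```

```text
shift tool xyz [ 0.2874 -0.0005 -0.0729] len 0.2965311973180565 jaw yaw deg -9.413042027965098 tcp [ 0.5206 -0.0563  0.2779] y axis [ 0.0015  0.0009 -1.    ] F [-0.9594 -0.078  -2.6285] w 0.051105262974373275 t 5.3167
```

Emit:
jog_arm([
  [0, [0.012, 0, -0.003], [0, 0, 0]],
  [0, [0.024, 0, -0.006], [0, 0, 0]],
  [0, [0.032, 0, -0.008], [0, 0, 0]],
  [0, [0.032, 0, -0.008], [0, 0, 0]],
  [0, [0.036, 0, -0.009], [0, 0, 0]],
  [0, [0.036, 0, -0.009], [0, 0, 0]],
  [0, [0.036, 0, -0.009], [0, 0, 0]],
  [0, [0.032, 0, -0.008], [0, 0, 0]],
  [0, [0.024, 0, -0.006], [0, 0, 0]],
  [0, [0.012, 0, -0.003], [0, 0, 0]],
])

```text
clock: 6.15
tcp_pos: [0.4028, -0.3207, 0.2755]
orientation: [-1.127, 1.336, -1.332]
contact_force: [0.1, -0.5, -1.4]
grip_width: 0.0511
```

Emit:
jog_arm([
  [0, [0.011, 0, -0.003], [0, 0, 0]],
  [0, [0, 0, 0], [0, 0, 0]],
  [0, [0, 0, 0], [0, 0, 0]],
])

```text
clock: 6.4
tcp_pos: [0.4007, -0.3278, 0.2757]
orientation: [-1.127, 1.334, -1.329]
contact_force: [-0.3, 0.3, -2.4]
grip_width: 0.0513
```

```bash
python3 d.py 0.4017 -0.3279 0.115; python3 - <<'E'
from bench import r
import cv2
f=r.grab_frame("side");cv2.imwrite("pics/s2.png",f["image"][:,:,::-1])
E
```

```text
shift tool xyz [0.0001 0.1607 0.0015] len 0.16071555300214813 jaw yaw deg -9.566089022642007 tcp [ 0.4007 -0.3278  0.2757] y axis [-0.0031  0.0011 -1.    ] F [-0.3328  0.3255 -2.4491] w 0.0512736348361134 t 6.4
```

View pics/s2.png

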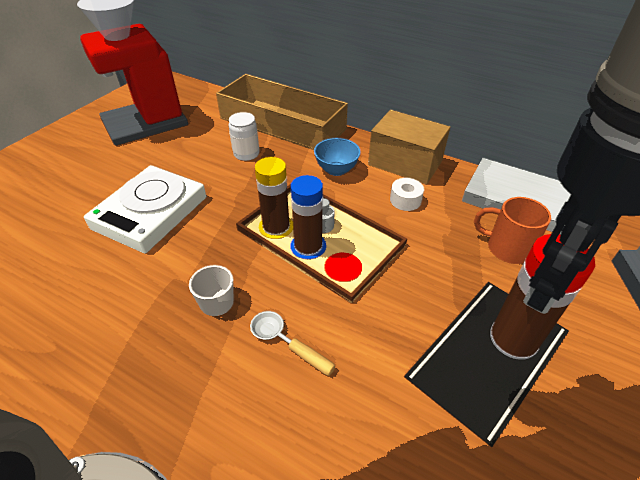

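The red jar is held upright above the mat, with its base at about (517,352). The red mark is bare at (343,267) and the weight is visible at about (325,215). Lowering now.

Emit:
jog_arm([
  [0, [0, 0.01, 0], [0, 0, 0]],
  [0, [0, 0.025, 0], [0, 0, 0]],
  [0, [0, 0.03, 0], [0, 0, 0]],
  [0, [0, 0.03, 0], [0, 0, 0]],
  [0, [0, 0.03, 0], [0, 0, 0]],
  [0, [0, 0.02, 0], [0, 0, 0]],
  [0, [0, 0.01, 0], [0, 0, 0]],
  [0, [0, 0.003, 0], [0, 0, 0]],
  [0, [0, 0, 0], [0, 0, 0]],
  [0, [0, 0, 0], [0, 0, 0]],
])

```text
clock: 7.28
tcp_pos: [0.4031, -0.328, 0.1201]
orientation: [-1.127, 1.328, -1.33]
contact_force: [0.3, -0.6, -2.0]
grip_width: 0.051
```

Emit:
jog_arm([
  [0, [0, 0.002, 0], [0, 0, 0]],
  [0, [0, 0.001, 0], [0, 0, 0]],
  [0, [0, 0, 0], [0, 0, 0]],
  [0, [0, 0, 0], [0, 0, 0]],
])

```text
clock: 7.62
tcp_pos: [0.4027, -0.3277, 0.1167]
orientation: [-1.126, 1.329, -1.33]
contact_force: [-0.2, -0.4, -2.6]
grip_width: 0.051
```

Emit:
jog_arm([
  [0, [0, 0.001, 0], [0, 0, 0]],
  [0, [0, 0.001, 0], [0, 0, 0]],
  [0, [0, 0.0005, 0], [0, 0, 0]],
  [0, [0, 0, 0], [0, 0, 0]],
  [0, [0, 0, 0], [0, 0, 0]],
])

```text
clock: 8.03
tcp_pos: [0.4024, -0.3277, 0.1137]
orientation: [-1.127, 1.33, -1.329]
contact_force: [-0.4, 1.1, -2.7]
grip_width: 0.051
```

Emit:
jog_arm([
  [0, [0, 0.001, 0], [0, 0, 0]],
  [0, [0, 0.0005, 0], [0, 0, 0]],
  [0, [0, 0, 0], [0, 0, 0]],
  [0, [0, 0, 0], [0, 0, 0]],
])

```text
clock: 8.37
tcp_pos: [0.4026, -0.328, 0.1127]
orientation: [-1.126, 1.329, -1.33]
contact_force: [-1.8, 0.6, 4.8]
grip_width: 0.051
```

Contact reads 4.8 N. Releasing and lifting.

Emit:
jog_arm([
  [0.75, [0, 0, 0], [0, 0, 0]],
  [1, [0, 0, 0], [0, 0, 0]],
  [1, [0, 0, 0], [0, 0, 0]],
  [1, [0, 0, 0], [0, 0, 0]],
  [1, [0, 0, 0], [0, 0, 0]],
  [1, [0, -0.03, 0], [0, 0, 0]],
  [1, [0, -0.035, 0], [0, 0, 0]],
  [1, [0, -0.035, 0], [0, 0, 0]],
  [1, [0, -0.02, 0], [0, 0, 0]],
  [1, [0, 0, 0], [0, 0, 0]],
])

```text
clock: 9.2
tcp_pos: [0.4042, -0.3296, 0.2364]
orientation: [-1.123, 1.323, -1.335]
contact_force: [-0.4, -1.0, -0.2]
grip_width: 0.0852
```

```bash
python3 d.py 0.533 0.0225 0.23
```

```text
shift tool xyz [-0.3685  0.0062  0.0692] len 0.37495951288027535 jaw yaw deg -9.452608448163053 tcp [ 0.4042 -0.3296  0.2364] y axis [ 0.0068 -0.003  -1.    ] F [-0.4256 -0.9699 -0.2006] w 0.0852443472985806 t 9.2
```

Emit:
jog_arm([
  [1, [-0.02, 0, 0.0038], [0, 0, 0]],
  [1, [-0.037, 0, 0.007], [0, 0, 0]],
  [1, [-0.037, 0, 0.007], [0, 0, 0]],
  [1, [-0.037, 0, 0.007], [0, 0, 0]],
  [1, [-0.037, 0, 0.007], [0, 0, 0]],
  [1, [-0.037, 0, 0.007], [0, 0, 0]],
  [1, [-0.037, 0, 0.007], [0, 0, 0]],
  [1, [-0.037, 0, 0.007], [0, 0, 0]],
  [1, [-0.037, 0, 0.007], [0, 0, 0]],
  [1, [-0.03, 0, 0.0056], [0, 0, 0]],
])

```text
clock: 10.03
tcp_pos: [0.5239, 0.0063, 0.2315]
orientation: [-1.128, 1.329, -1.327]
contact_force: [-0.4, 0.0, 0.9]
grip_width: 0.0854
```

Emit:
jog_arm([
  [1, [-0.015, 0, 0.003], [0, 0, 0]],
  [1, [-0.0075, 0, 0.001], [0, 0, 0]],
  [1, [0, 0, 0], [0, 0, 0]],
  [1, [0, 0, 0], [0, 0, 0]],
])

```text
clock: 10.37
tcp_pos: [0.5307, 0.0227, 0.232]
orientation: [-1.127, 1.331, -1.331]
contact_force: [0.2, 0.2, -0.7]
grip_width: 0.0854
```

```bash
python3 d.py 0.533 0.0225 0.118
```

```text
shift tool xyz [-0.0003  0.114   0.0024] len 0.11402146555701233 jaw yaw deg -9.53223659833067 tcp [0.5307 0.0227 0.232 ] y axis [-0.0007 -0.0009 -1.    ] F [ 0.1576  0.161  -0.6803] w 0.08539018671290144 t 10.3667
```

Emit:
jog_arm([
  [1, [0, 0.01, 0.002], [0, 0, 0]],
  [1, [0, 0.03, 0], [0, 0, 0]],
  [1, [0, 0.03, 0], [0, 0, 0]],
  [1, [0, 0.03, 0], [0, 0, 0]],
  [1, [0, 0.014, 0], [0, 0, 0]],
  [1, [0, 0, 0], [0, 0, 0]],
  [1, [0, 0, 0], [0, 0, 0]],
  [1, [0, 0, 0], [0, 0, 0]],
])

```text
clock: 11.03
tcp_pos: [0.5338, 0.0228, 0.1192]
orientation: [-1.125, 1.33, -1.332]
contact_force: [-0.1, -0.4, 0.0]
grip_width: 0.0853
```

Emit:
jog_arm([
  [0, [0, 0, 0], [0, 0, 0]],
  [0, [0, 0, 0], [0, 0, 0]],
  [0, [0, 0, 0], [0, 0, 0]],
  [0, [0, 0, 0], [0, 0, 0]],
  [0, [0, 0, 0], [0, 0, 0]],
  [0, [0, 0, 0], [0, 0, 0]],
  [0, [0, 0, 0], [0, 0, 0]],
])

```text
clock: 11.62
tcp_pos: [0.5344, 0.0242, 0.1194]
orientation: [-1.125, 1.328, -1.33]
contact_force: [-0.2, -0.4, 6.8]
grip_width: 0.0513
```

Emit:
jog_arm([
  [0, [0, -0.005, 0], [0, 0, 0]],
  [0, [0, -0.015, 0], [0, 0, 0]],
  [0, [0, -0.025, 0], [0, 0, 0]],
  [0, [0, -0.03, 0], [0, 0, 0]],
  [0, [0, -0.03, 0], [0, 0, 0]],
  [0, [0, -0.03, 0], [0, 0, 0]],
  [0, [0, -0.02, 0], [0, 0, 0]],
  [0, [0, -0.005, 0], [0, 0, 0]],
  [0, [0, 0, 0], [0, 0, 0]],
])

```text
clock: 12.37
tcp_pos: [0.5335, 0.0243, 0.2791]
orientation: [-1.125, 1.329, -1.329]
contact_force: [-0.6, -0.1, -3.0]
grip_width: 0.0508
```

```bash
python3 d.py 0.4915 -0.2988 0.278
```

```text
shift tool xyz [0.3257 0.0006 0.0114] len 0.3258572319360279 jaw yaw deg -9.403491465005422 tcp [0.5335 0.0243 0.2791] y axis [ 0.0018  0.0014 -1.    ] F [-0.6384 -0.1275 -2.9935] w 0.05083187160768342 t 12.3667
```

Emit:
jog_arm([
  [0, [0.012, 0, 0], [0, 0, 0]],
  [0, [0.024, 0, 0.001], [0, 0, 0]],
  [0, [0.036, 0, 0.001], [0, 0, 0]],
  [0, [0.038, 0, 0.0015], [0, 0, 0]],
  [0, [0.038, 0, 0.0015], [0, 0, 0]],
  [0, [0.038, 0, 0.0015], [0, 0, 0]],
  [0, [0.038, 0, 0.0015], [0, 0, 0]],
  [0, [0.036, 0, 0.001], [0, 0, 0]],
  [0, [0.03, 0, 0.001], [0, 0, 0]],
  [0, [0.02, 0, 0.001], [0, 0, 0]],
])

```text
clock: 13.2
tcp_pos: [0.4899, -0.2876, 0.2763]
orientation: [-1.128, 1.335, -1.332]
contact_force: [-0.1, 0.7, -4.1]
grip_width: 0.0509
```

Emit:
jog_arm([
  [0, [0.012, 0, 0], [0, 0, 0]],
  [0, [0.004, 0, 0], [0, 0, 0]],
  [0, [0, 0, 0], [0, 0, 0]],
  [0, [0, 0, 0], [0, 0, 0]],
])

```text
clock: 13.53
tcp_pos: [0.4901, -0.2985, 0.2769]
orientation: [-1.128, 1.332, -1.328]
contact_force: [-0.1, 0.9, -3.6]
grip_width: 0.0509
```

```bash
python3 d.py 0.4915 -0.2988 0.116
```

```text
shift tool xyz [0.0002 0.1609 0.0019] len 0.1609505935041848 jaw yaw deg -9.431752556192716 tcp [ 0.4901 -0.2985  0.2769] y axis [-0.0023  0.0013 -1.    ] F [-0.1037  0.8667 -3.5641] w 0.05087974173426321 t 13.5333
```

Emit:
jog_arm([
  [0, [0, 0.01, 0], [0, 0, 0]],
  [0, [0, 0.025, 0], [0, 0, 0]],
  [0, [0, 0.03, 0], [0, 0, 0]],
  [0, [0, 0.03, 0], [0, 0, 0]],
  [0, [0, 0.03, 0], [0, 0, 0]],
  [0, [0, 0.02, 0], [0, 0, 0]],
  [0, [0, 0.01, 0], [0, 0, 0]],
  [0, [0, 0.004, 0], [0, 0, 0]],
  [0, [0, 0, 0], [0, 0, 0]],
  [0, [0, 0, 0], [0, 0, 0]],
])

```text
clock: 14.37
tcp_pos: [0.4914, -0.2995, 0.1202]
orientation: [-1.126, 1.328, -1.33]
contact_force: [0.5, 0.1, -2.6]
grip_width: 0.0514
```

Emit:
jog_arm([
  [0, [0, 0.0015, 0], [0, 0, 0]],
  [0, [0, 0.001, 0], [0, 0, 0]],
  [0, [0, 0.001, 0], [0, 0, 0]],
  [0, [0, 0, 0], [0, 0, 0]],
  [0, [0, 0, 0], [0, 0, 0]],
])

```text
clock: 14.78
tcp_pos: [0.4908, -0.2993, 0.1161]
orientation: [-1.126, 1.329, -1.33]
contact_force: [-0.7, -0.6, -2.8]
grip_width: 0.0509
```

Emit:
jog_arm([
  [0, [0, 0.001, 0], [0, 0, 0]],
  [0, [0, 0.001, 0], [0, 0, 0]],
  [0, [0, 0.0008, 0], [0, 0, 0]],
  [0, [0, 0, 0], [0, 0, 0]],
  [0, [0, 0, 0], [0, 0, 0]],
])

```text
clock: 15.2
tcp_pos: [0.491, -0.2999, 0.1144]
orientation: [-1.126, 1.329, -1.33]
contact_force: [-2.3, 1.6, 11.0]
grip_width: 0.0511
```

Emit:
jog_arm([
  [0.75, [0, 0, 0], [0, 0, 0]],
  [1, [0, 0, 0], [0, 0, 0]],
  [1, [0, 0, 0], [0, 0, 0]],
  [1, [0, 0, 0], [0, 0, 0]],
  [1, [0, 0, 0], [0, 0, 0]],
  [1, [0, -0.03, 0], [0, 0, 0]],
  [1, [0, -0.035, 0], [0, 0, 0]],
  [1, [0, -0.035, 0], [0, 0, 0]],
  [1, [0, -0.02, 0], [0, 0, 0]],
  [1, [0, 0, 0], [0, 0, 0]],
])

```text
clock: 16.03
tcp_pos: [0.4926, -0.3012, 0.2375]
orientation: [-1.123, 1.323, -1.335]
contact_force: [0.5, -0.3, 0.2]
grip_width: 0.0855
```

```bash
python3 d.py 0.545 0.1005 0.23; python3 - <<'E'
from bench import r
import cv2
f=r.grab_frame("side");cv2.imwrite("pics/s3.png",f["image"][:,:,::-1])
E
```

```text
shift tool xyz [-0.4048  0.0067 -0.0144] len 0.405133681703753 jaw yaw deg -9.459161819089823 tcp [ 0.4926 -0.3012  0.2375] y axis [ 0.0071 -0.0029 -1.    ] F [ 0.4684 -0.2948  0.2159] w 0.08549920326403232 t 16.0333
```

View pics/s3.png

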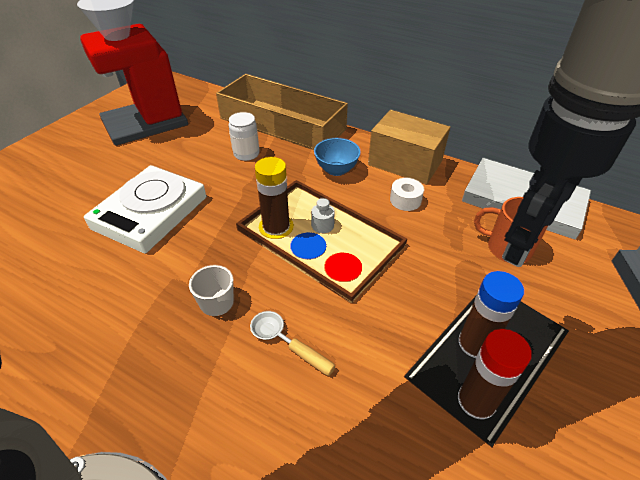

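The red and blue jars stand upright on the mat, with bases near (483,400) and (480,340). The weight stands at (322,218). The yellow jar is next.

Emit:
jog_arm([
  [1, [-0.02, 0, -0.001], [0, 0, 0]],
  [1, [-0.038, 0, -0.0013], [0, 0, 0]],
  [1, [-0.04, 0, -0.0014], [0, 0, 0]],
  [1, [-0.04, 0, -0.0014], [0, 0, 0]],
  [1, [-0.04, 0, -0.0014], [0, 0, 0]],
  [1, [-0.04, 0, -0.0014], [0, 0, 0]],
  [1, [-0.04, 0, -0.0014], [0, 0, 0]],
  [1, [-0.04, 0, -0.0014], [0, 0, 0]],
  [1, [-0.04, 0, -0.0014], [0, 0, 0]],
  [1, [-0.036, 0, -0.0013], [0, 0, 0]],
])

```text
clock: 16.92
tcp_pos: [0.5378, 0.0748, 0.2316]
orientation: [-1.129, 1.33, -1.328]
contact_force: [0.3, 0.4, 0.1]
grip_width: 0.0855
```

Emit:
jog_arm([
  [1, [-0.02, 0, -0.001], [0, 0, 0]],
  [1, [-0.0108, 0, 0], [0, 0, 0]],
  [1, [0, 0, 0], [0, 0, 0]],
  [1, [0, 0, 0], [0, 0, 0]],
])

```text
clock: 17.25
tcp_pos: [0.5423, 0.1012, 0.2322]
orientation: [-1.128, 1.33, -1.33]
contact_force: [0.3, -0.2, -0.6]
grip_width: 0.0851
```

```bash
python3 d.py 0.545 0.1005 0.118
```

```text
shift tool xyz [0.0001 0.1142 0.0029] len 0.11426569314561869 jaw yaw deg -9.462307392051926 tcp [0.5423 0.1012 0.2322] y axis [-0.0013 -0.0014 -1.    ] F [ 0.2532 -0.2354 -0.5708] w 0.08509405829307035 t 17.25
```

Emit:
jog_arm([
  [1, [0, 0.01, 0.0025], [0, 0, 0]],
  [1, [0, 0.03, 0], [0, 0, 0]],
  [1, [0, 0.03, 0], [0, 0, 0]],
  [1, [0, 0.03, 0], [0, 0, 0]],
  [1, [0, 0.014, 0], [0, 0, 0]],
  [1, [0, 0, 0], [0, 0, 0]],
  [1, [0, 0, 0], [0, 0, 0]],
  [1, [0, 0, 0], [0, 0, 0]],
])

```text
clock: 17.92
tcp_pos: [0.5461, 0.1006, 0.1199]
orientation: [-1.124, 1.33, -1.332]
contact_force: [0.6, 0.6, 0.9]
grip_width: 0.0853
```

Emit:
jog_arm([
  [0, [0, 0, 0], [0, 0, 0]],
  [0, [0, 0, 0], [0, 0, 0]],
  [0, [0, 0, 0], [0, 0, 0]],
  [0, [0, 0, 0], [0, 0, 0]],
  [0, [0, 0, 0], [0, 0, 0]],
  [0, [0, 0, 0], [0, 0, 0]],
  [0, [0, 0, 0], [0, 0, 0]],
])

```text
clock: 18.5
tcp_pos: [0.5465, 0.1021, 0.1202]
orientation: [-1.124, 1.328, -1.33]
contact_force: [0.5, -0.4, 6.9]
grip_width: 0.0513
```

Emit:
jog_arm([
  [0, [0, -0.005, 0], [0, 0, 0]],
  [0, [0, -0.015, 0], [0, 0, 0]],
  [0, [0, -0.025, 0], [0, 0, 0]],
  [0, [0, -0.03, 0], [0, 0, 0]],
  [0, [0, -0.03, 0], [0, 0, 0]],
  [0, [0, -0.03, 0], [0, 0, 0]],
  [0, [0, -0.03, 0], [0, 0, 0]],
  [0, [0, -0.01, 0], [0, 0, 0]],
  [0, [0, 0, 0], [0, 0, 0]],
])

```text
clock: 19.25
tcp_pos: [0.5463, 0.1022, 0.2962]
orientation: [-1.122, 1.328, -1.329]
contact_force: [0.4, 0.3, -1.8]
grip_width: 0.051
```

```bash
python3 d.py 0.5569 -0.3668 0.29
```

```text
shift tool xyz [0.461  0.0052 0.0872] len 0.46916577433268813 jaw yaw deg -9.410882559991697 tcp [0.5463 0.1022 0.2962] y axis [ 0.0037  0.0023 -1.    ] F [ 0.4123  0.3467 -1.8262] w 0.05095559430094629 t 19.25
```

Emit:
jog_arm([
  [0, [0.012, 0, 0.002], [0, 0, 0]],
  [0, [0.024, 0, 0.0045], [0, 0, 0]],
  [0, [0.034, 0, 0.0065], [0, 0, 0]],
  [0, [0.037, 0, 0.007], [0, 0, 0]],
  [0, [0.037, 0, 0.007], [0, 0, 0]],
  [0, [0.037, 0, 0.007], [0, 0, 0]],
  [0, [0.037, 0, 0.007], [0, 0, 0]],
  [0, [0.037, 0, 0.007], [0, 0, 0]],
  [0, [0.037, 0, 0.007], [0, 0, 0]],
  [0, [0.037, 0, 0.007], [0, 0, 0]],
])

```text
clock: 20.08
tcp_pos: [0.5505, -0.2347, 0.2912]
orientation: [-1.129, 1.334, -1.327]
contact_force: [0.1, -0.3, -3.1]
grip_width: 0.0512
```

Emit:
jog_arm([
  [0, [0.037, 0, 0.007], [0, 0, 0]],
  [0, [0.037, 0, 0.007], [0, 0, 0]],
  [0, [0.03, 0, 0.006], [0, 0, 0]],
  [0, [0.018, 0, 0.0035], [0, 0, 0]],
  [0, [0.01, 0, 0.002], [0, 0, 0]],
  [0, [0, 0, 0], [0, 0, 0]],
  [0, [0, 0, 0], [0, 0, 0]],
])

```text
clock: 20.67
tcp_pos: [0.5553, -0.3665, 0.2922]
orientation: [-1.127, 1.333, -1.327]
contact_force: [-0.6, 0.5, -2.2]
grip_width: 0.051
```

```bash
python3 d.py 0.5569 -0.3668 0.115
```

```text
shift tool xyz [0.0003 0.1772 0.0021] len 0.17721529779546177 jaw yaw deg -9.470015699911983 tcp [ 0.5553 -0.3665  0.2922] y axis [-0.0025  0.0019 -1.    ] F [-0.6058  0.5226 -2.2035] w 0.05102453207036552 t 20.6667
```

Emit:
jog_arm([
  [0, [0, 0.01, 0], [0, 0, 0]],
  [0, [0, 0.025, 0], [0, 0, 0]],
  [0, [0, 0.033, 0], [0, 0, 0]],
  [0, [0, 0.033, 0], [0, 0, 0]],
  [0, [0, 0.033, 0], [0, 0, 0]],
  [0, [0, 0.024, 0], [0, 0, 0]],
  [0, [0, 0.012, 0], [0, 0, 0]],
  [0, [0, 0.004, 0], [0, 0, 0]],
  [0, [0, 0, 0], [0, 0, 0]],
  [0, [0, 0, 0], [0, 0, 0]],
])

```text
clock: 21.5
tcp_pos: [0.557, -0.3673, 0.1214]
orientation: [-1.126, 1.327, -1.331]
contact_force: [-0.5, -1.3, -2.6]
grip_width: 0.0512
```

Emit:
jog_arm([
  [0, [0, 0.0015, 0], [0, 0, 0]],
  [0, [0, 0.001, 0], [0, 0, 0]],
  [0, [0, 0.001, 0], [0, 0, 0]],
  [0, [0, 0, 0], [0, 0, 0]],
  [0, [0, 0, 0], [0, 0, 0]],
])

```text
clock: 21.92
tcp_pos: [0.5562, -0.3672, 0.1168]
orientation: [-1.127, 1.329, -1.33]
contact_force: [0.2, -0.0, -2.3]
grip_width: 0.0513
```

Emit:
jog_arm([
  [0, [0, 0.001, 0], [0, 0, 0]],
  [0, [0, 0.001, 0], [0, 0, 0]],
  [0, [0, 0.0004, 0], [0, 0, 0]],
  [0, [0, 0, 0], [0, 0, 0]],
  [0, [0, 0, 0], [0, 0, 0]],
])

```text
clock: 22.33
tcp_pos: [0.5563, -0.3676, 0.1152]
orientation: [-1.126, 1.329, -1.33]
contact_force: [-1.2, 1.4, 5.4]
grip_width: 0.0513
```

Emit:
jog_arm([
  [0.75, [0, 0, 0], [0, 0, 0]],
  [1, [0, 0, 0], [0, 0, 0]],
  [1, [0, 0, 0], [0, 0, 0]],
  [1, [0, 0, 0], [0, 0, 0]],
  [1, [0, 0, 0], [0, 0, 0]],
  [1, [0, -0.03, 0], [0, 0, 0]],
  [1, [0, -0.035, 0], [0, 0, 0]],
  [1, [0, -0.035, 0], [0, 0, 0]],
  [1, [0, -0.02, 0], [0, 0, 0]],
  [1, [0, 0, 0], [0, 0, 0]],
])

```text
clock: 23.17
tcp_pos: [0.5577, -0.3693, 0.2395]
orientation: [-1.124, 1.322, -1.336]
contact_force: [0.9, -1.3, -0.7]
grip_width: 0.0854
```

```bash
cat > m2.py <<'E'
from h import *
from bench import r
np.set_printoptions(precision=4,suppress=True)
import sys
tag=sys.argv[1]
a=np.radians(-14.04);M=np.array([[np.cos(a),-np.sin(a)],[np.sin(a),np.cos(a)]])
for n in("top","side"):
    f=r.grab_frame(n);np.savez(n+tag+".npz",**f);cv2.imwrite(f"pics/{n}{tag}.png",f["image"][:,:,::-1])
    P=cloud(f)
    for c in("red","yellow","blue"):
        try:
            p,z,e=lid(f,c,.143,(400,180,640,440)); print(n,c,p,z,np.round(e[1],1),"in mat",(p[:2]-[.4854,-.3231])@M)
        except Exception as ex: print(n,c,ex)
        k=mask(f,c)&(abs(P[...,2]-.008)<.006)&(abs(P[...,0]-.54)<.12)&(abs(P[...,1]-.02)<.16)
        try:
            b=big(k);e=cv2.fitEllipse(b);print(n,"mark",c,cast(f,[e[0]],.008)[0],np.round(e[1],1))
        except Exception as ex: print(n,c,"mark",ex)
    m=(abs(P[...,2]-.066)<.004)&(abs(P[...,0]-.59)<.03)&(abs(P[...,1]-.027)<.03)
    if m.sum()>8:
        b=big(m);(u,v),rad=cv2.minEnclosingCircle(b);print(n,"knob",m.sum(),(u,v),rad,cast(f,[(u,v)],.066)[0],P[m].mean(0))
E
python3 m2.py 4; python3 d.py 0.59 0.026 0.23
```

```text
top red [ 0.4025 -0.326   0.143 ] 0.14263352675680807 [29.2 30.5] in mat [-0.0797 -0.023 ]
top mark red [ 0.5204 -0.0559  0.008 ] [30.7 30.9]
top yellow [ 0.5577 -0.364   0.143 ] 0.14242031482426232 [24.6 29. ] in mat [ 0.08   -0.0221]
top mark yellow [0.5463 0.1017 0.008 ] [31.  31.8]
top blue [ 0.4901 -0.2985  0.143 ] 0.14246900816560704 [29.1 30.5] in mat [-0.0014  0.025 ]
top mark blue [0.5334 0.0231 0.008 ] [30.7 31. ]
top knob 120 (298.97369384765625, 213.3947296142578) 6.185698986053467 [0.5927 0.0265 0.066 ] [0.5932 0.0265 0.065 ]
side red [ 0.3999 -0.3261  0.143 ] 0.14257835468947436 [38.6 49.2] in mat [-0.0822 -0.0237]
side mark red [ 0.5218 -0.0559  0.008 ] [27.4 36.1]
side yellow [ 0.5527 -0.3657  0.143 ] 0.14239674954538306 [29.2 43.4] in mat [ 0.0757 -0.025 ]
side mark yellow [0.5481 0.1029 0.008 ] [23.5 34.4]
side blue [ 0.4836 -0.3009  0.143 ] 0.14236957757015561 [28.4 42. ] in mat [-0.0071  0.0211]
side mark blue [0.5347 0.0232 0.008 ] [25.3 34.8]
side knob 97 (322.125, 203.0) 6.206195831298828 [0.5911 0.0261 0.066 ] [0.5926 0.0265 0.0653]
shift tool xyz [-0.3935  0.0046 -0.0312] len 0.3947224835648769 jaw yaw deg -9.427860297065097 tcp [ 0.5563 -0.3673  0.2347] y axis [ 0.0015 -0.0004 -1.    ] F [-0.6806 -0.1202 -0.6469] w 0.08571454122575181 t 23.2667
```

View pics/side4.png

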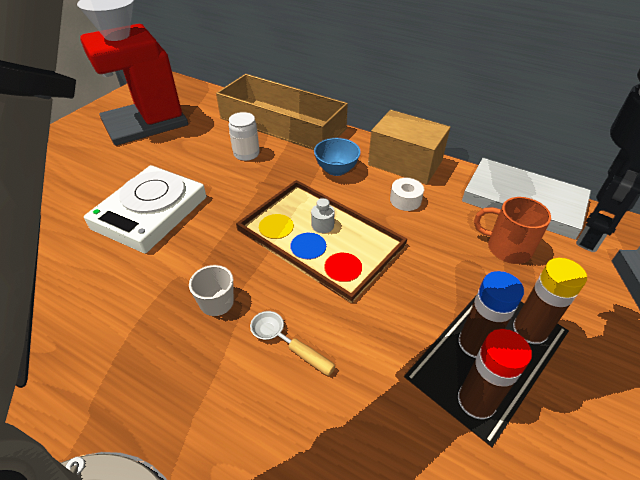

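View pics/top4.png

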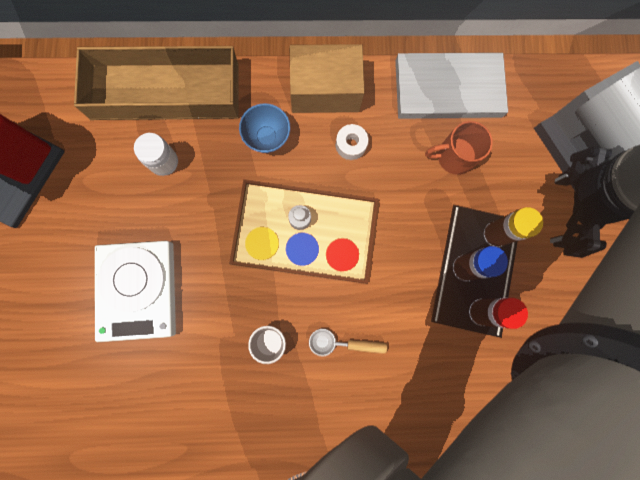

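Both views show the three jars upright on the mat and the three marks bare. The weight is in its place, with the knob at top-view pixel (299,213), giving (0.592, 0.026). Now the weight.

Emit:
jog_arm([
  [0.75, [-0.02, 0, -0.0015], [0, 0, 0]],
  [0.75, [-0.037, 0, -0.0028], [0, 0, 0]],
  [0.75, [-0.037, 0, -0.0028], [0, 0, 0]],
  [0.75, [-0.037, 0, -0.0028], [0, 0, 0]],
  [0.75, [-0.037, 0, -0.0028], [0, 0, 0]],
  [0.75, [-0.037, 0, -0.0028], [0, 0, 0]],
  [0.75, [-0.037, 0, -0.0028], [0, 0, 0]],
  [0.75, [-0.037, 0, -0.0028], [0, 0, 0]],
  [0.75, [-0.037, 0, -0.0028], [0, 0, 0]],
  [0.75, [-0.037, 0, -0.0028], [0, 0, 0]],
])

```text
clock: 24.1
tcp_pos: [0.5865, -0.0123, 0.2325]
orientation: [-1.129, 1.331, -1.328]
contact_force: [0.2, 0.8, -0.3]
grip_width: 0.0639
```

Emit:
jog_arm([
  [0.75, [-0.025, 0, -0.0019], [0, 0, 0]],
  [0.75, [-0.016, 0, -0.0007], [0, 0, 0]],
  [0.75, [0, 0.02, 0], [0, 0, 0]],
  [0.75, [0, 0.03, 0], [0, 0, 0]],
  [0.75, [0, 0.03, 0], [0, 0, 0]],
  [0.75, [0, 0.02, 0], [0, 0, 0]],
  [0.75, [0, 0, 0], [0, 0, 0]],
  [0.75, [0, 0, 0], [0, 0, 0]],
])

```text
clock: 24.77
tcp_pos: [0.5903, 0.0262, 0.1325]
orientation: [-1.131, 1.332, -1.329]
contact_force: [0.6, -1.4, 0.8]
grip_width: 0.0639
```

```bash
python3 d.py 0.592 0.0263 0.032
```

```text
shift tool xyz [-0.0006  0.1005  0.002 ] len 0.10052634086929298 jaw yaw deg -9.448736781919807 tcp [0.5903 0.0262 0.1325] y axis [-0.004  -0.0011 -1.    ] F [ 0.6129 -1.4298  0.7581] w 0.0638951801514055 t 24.7667
```

Emit:
jog_arm([
  [0.75, [0, 0.015, 0.001], [0, 0, 0]],
  [0.75, [0, 0.025, 0], [0, 0, 0]],
  [0.75, [0, 0.025, 0], [0, 0, 0]],
  [0.75, [0, 0.018, 0], [0, 0, 0]],
  [0.75, [0, 0.01, 0], [0, 0, 0]],
  [0.75, [0, 0.005, 0], [0, 0, 0]],
  [0.75, [0, 0, 0], [0, 0, 0]],
  [0.75, [0, 0, 0], [0, 0, 0]],
])

```text
clock: 25.43
tcp_pos: [0.5935, 0.026, 0.0371]
orientation: [-1.125, 1.328, -1.33]
contact_force: [0.4, 0.0, 0.3]
grip_width: 0.0641
```

```bash
python3 d.py 0.592 0.0263 0.032; python3 - <<'E'
from bench import r
import cv2
f=r.grab_frame("side");cv2.imwrite("pics/s5.png",cv2.resize(f["image"][130:310,220:460,::-1],None,fx=3,fy=3))
E
```

```text
shift tool xyz [ 0.      0.0051 -0.0015] len 0.005283636479010516 jaw yaw deg -9.44132393443886 tcp [0.5935 0.026  0.0371] y axis [ 0.0016  0.0001 -1.    ] F [0.4072 0.0095 0.3252] w 0.06409785028896743 t 25.4333
```

View pics/s5.png

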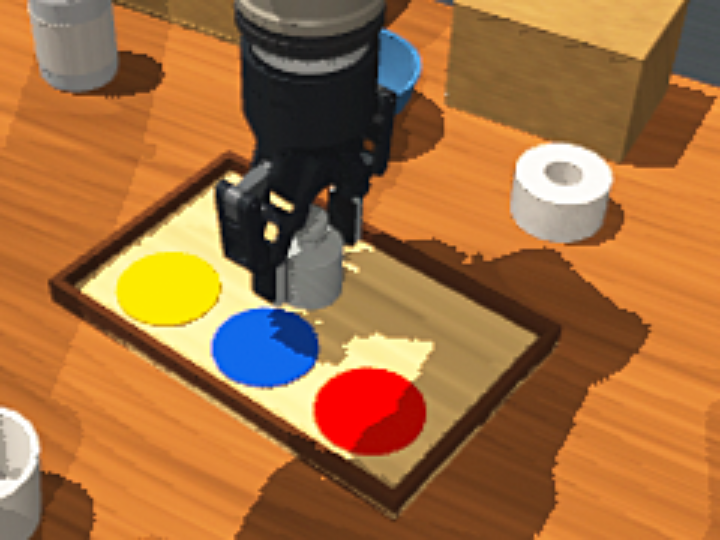

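In the zoomed picture the fingers straddle the weight's body at about (305,265), clear of the rack's rim. I'll lower 3 mm and grip.

Emit:
jog_arm([
  [0.75, [0, 0.003, 0], [0, 0, 0]],
  [0.75, [0, 0, 0], [0, 0, 0]],
  [0, [0, 0, 0], [0, 0, 0]],
  [0, [0, 0, 0], [0, 0, 0]],
  [0, [0, 0, 0], [0, 0, 0]],
  [0, [0, 0, 0], [0, 0, 0]],
  [0, [0, 0, 0], [0, 0, 0]],
  [0, [0, 0, 0], [0, 0, 0]],
], force=60)

```text
clock: 26.15
tcp_pos: [0.5942, 0.0261, 0.0343]
orientation: [-1.124, 1.327, -1.331]
contact_force: [0.5, -0.5, 5.5]
grip_width: 0.0426
```

Emit:
jog_arm([
  [0, [0, -0.004, 0], [0, 0, 0]],
  [0, [0, -0.012, 0], [0, 0, 0]],
  [0, [0, -0.025, 0], [0, 0, 0]],
  [0, [0, -0.03, 0], [0, 0, 0]],
  [0, [0, -0.025, 0], [0, 0, 0]],
  [0, [0, -0.012, 0], [0, 0, 0]],
  [0, [0, -0.004, 0], [0, 0, 0]],
  [0, [0, 0, 0], [0, 0, 0]],
  [0, [0, 0, 0], [0, 0, 0]],
])

```text
clock: 26.9
tcp_pos: [0.5916, 0.0266, 0.1439]
orientation: [-1.129, 1.331, -1.328]
contact_force: [-0.1, 0.8, -5.2]
grip_width: 0.0427
```

```bash
python3 d.py 0.479 0.341 0.14; python3 - <<'E'
from bench import r
import cv2
f=r.grab_frame("side");cv2.imwrite("pics/s6.png",cv2.resize(f["image"][100:280,220:460,::-1],None,fx=3,fy=3))
E
```

```text
shift tool xyz [-0.2917  0.0042 -0.1625] len 0.3339465522351098 jaw yaw deg -9.40227745783728 tcp [0.5916 0.0266 0.1439] y axis [-0.0022  0.0002 -1.    ] F [-0.1263  0.7671 -5.224 ] w 0.042673604134264055 t 26.9
```

View pics/s6.png

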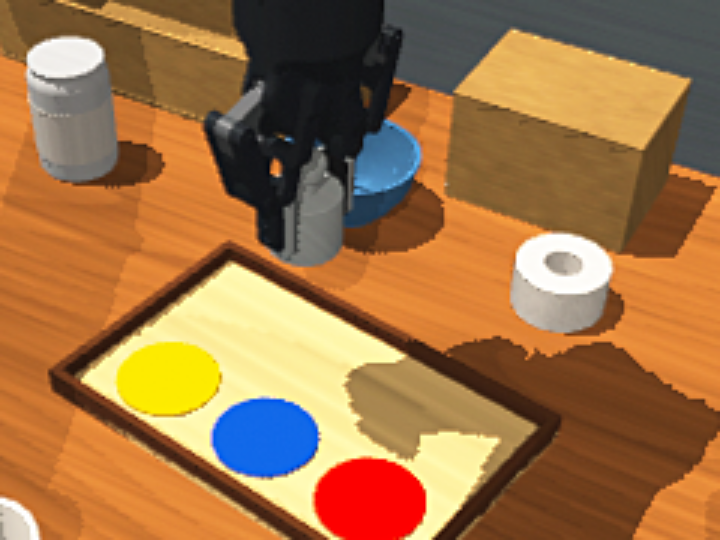

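The weight hangs upright between the fingers, at about (305,215), lifted off the rack. Moving to the scale.

Emit:
jog_arm([
  [0, [-0.009, 0, -0.005], [0, 0, 0]],
  [0, [-0.02, 0, -0.0115], [0, 0, 0]],
  [0, [-0.0306, 0, -0.0171], [0, 0, 0]],
  [0, [-0.0306, 0, -0.0171], [0, 0, 0]],
  [0, [-0.0306, 0, -0.0171], [0, 0, 0]],
  [0, [-0.0306, 0, -0.0171], [0, 0, 0]],
  [0, [-0.0306, 0, -0.0171], [0, 0, 0]],
  [0, [-0.0306, 0, -0.0171], [0, 0, 0]],
  [0, [-0.0306, 0, -0.0171], [0, 0, 0]],
  [0, [-0.0206, 0, -0.0111], [0, 0, 0]],
])

```text
clock: 27.78
tcp_pos: [0.4874, 0.3151, 0.1437]
orientation: [-1.131, 1.328, -1.325]
contact_force: [0.6, 1.8, -5.6]
grip_width: 0.0425
```

Emit:
jog_arm([
  [0, [-0.015, 0, -0.0085], [0, 0, 0]],
  [0, [-0.01, 0, -0.005], [0, 0, 0]],
  [0, [-0.003, 0, -0.002], [0, 0, 0]],
  [0, [0, 0, 0], [0, 0, 0]],
  [0, [0, 0, 0], [0, 0, 0]],
])

```text
clock: 28.2
tcp_pos: [0.4802, 0.3392, 0.1448]
orientation: [-1.127, 1.33, -1.332]
contact_force: [-0.1, -1.1, -4.9]
grip_width: 0.0426
```

```bash
python3 d.py 0.479 0.341 0.0725
```

```text
shift tool xyz [-0.0016  0.0723 -0.0015] len 0.07238247041307831 jaw yaw deg -9.5218548090345 tcp [0.4802 0.3392 0.1448] y axis [-0.     -0.0012 -1.    ] F [-0.0714 -1.1452 -4.9318] w 0.042589651933582294 t 28.2
```

Emit:
jog_arm([
  [0, [-0.001, 0.008, -0.001], [0, 0, 0]],
  [0, [-0.001, 0.015, 0], [0, 0, 0]],
  [0, [0, 0.015, 0], [0, 0, 0]],
  [0, [0, 0.012, 0], [0, 0, 0]],
  [0, [0, 0.008, 0], [0, 0, 0]],
  [0, [0, 0.004, 0], [0, 0, 0]],
  [0, [0, 0.003, 0], [0, 0, 0]],
  [0, [0, 0.002, 0], [0, 0, 0]],
  [0, [0, 0, 0], [0, 0, 0]],
  [0, [0, 0, 0], [0, 0, 0]],
])

```text
clock: 29.03
tcp_pos: [0.4796, 0.3431, 0.0785]
orientation: [-1.126, 1.329, -1.329]
contact_force: [-0.1, 0.3, -4.5]
grip_width: 0.0424
```

```bash
python3 d.py 0.479 0.341 0.0725; python3 - <<'E'
from bench import r
import cv2
f=r.grab_frame("side");cv2.imwrite("pics/s7.png",cv2.resize(f["image"][100:280,40:280,::-1],None,fx=3,fy=3))
E
```

```text
shift tool xyz [ 0.0022  0.006  -0.0002] len 0.006378503482395271 jaw yaw deg -9.430219095806637 tcp [0.4796 0.3431 0.0785] y axis [ 0.0006  0.0006 -1.    ] F [-0.1079  0.2731 -4.5125] w 0.042436992629814596 t 29.0333
```

View pics/s7.png

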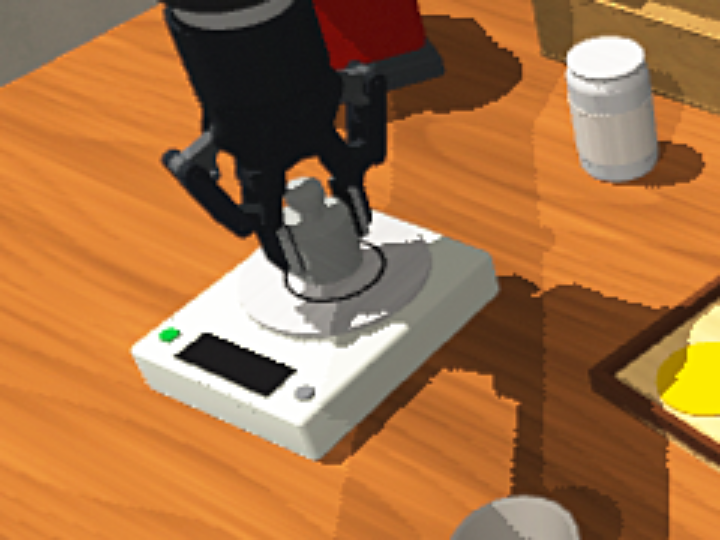

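The weight hovers a few millimetres above the circle, its base near (335,275) in the zoom and the ring centred at about (335,270). Shifting 2 mm and lowering in small steps.

Emit:
jog_arm([
  [0, [0.002, 0.001, 0], [0, 0, 0]],
  [0, [0, 0.001, 0], [0, 0, 0]],
  [0, [0, 0.001, 0], [0, 0, 0]],
  [0, [0, 0.001, 0], [0, 0, 0]],
  [0, [0, 0, 0], [0, 0, 0]],
  [0, [0, 0, 0], [0, 0, 0]],
])

```text
clock: 29.58
tcp_pos: [0.4789, 0.341, 0.074]
orientation: [-1.127, 1.329, -1.329]
contact_force: [-0.8, -0.5, -3.5]
grip_width: 0.0425
```

Emit:
jog_arm([
  [0, [0, 0.001, 0], [0, 0, 0]],
  [0, [0, 0.0007, 0], [0, 0, 0]],
  [0, [0, 0, 0], [0, 0, 0]],
  [0, [0, 0, 0], [0, 0, 0]],
])

```text
clock: 29.92
tcp_pos: [0.479, 0.341, 0.0724]
orientation: [-1.127, 1.329, -1.329]
contact_force: [-0.3, -0.6, -4.8]
grip_width: 0.0426
```

Emit:
jog_arm([
  [0, [0, 0.001, 0], [0, 0, 0]],
  [0, [0, 0.0005, 0], [0, 0, 0]],
  [0, [0, 0, 0], [0, 0, 0]],
  [0, [0, 0, 0], [0, 0, 0]],
])

```text
clock: 30.25
tcp_pos: [0.479, 0.341, 0.0723]
orientation: [-1.126, 1.331, -1.328]
contact_force: [-5.5, -1.6, 11.3]
grip_width: 0.0427
```

Contact. Releasing and lifting slowly.

Emit:
jog_arm([
  [0.7, [0, 0, 0], [0, 0, 0]],
  [0.75, [0, 0, 0], [0, 0, 0]],
  [0.8, [0, 0, 0], [0, 0, 0]],
  [0.8, [0, 0, 0], [0, 0, 0]],
  [0.8, [0, 0, 0], [0, 0, 0]],
  [0.8, [0, -0.015, 0], [0, 0, 0]],
  [0.8, [0, -0.03, 0], [0, 0, 0]],
  [0.8, [0, -0.035, 0], [0, 0, 0]],
  [1, [0, -0.035, 0], [0, 0, 0]],
  [1, [0, -0.035, 0], [0, 0, 0]],
])

```text
clock: 31.08
tcp_pos: [0.4788, 0.3405, 0.2223]
orientation: [-1.127, 1.33, -1.33]
contact_force: [0.4, 0.4, -0.5]
grip_width: 0.0853
```

```bash
cat > m3.py <<'E'
from h import *
from bench import r
import sys
np.set_printoptions(precision=4,suppress=True)
tag=sys.argv[1]
for n in("top","side"):
    f=r.grab_frame(n);np.savez(n+tag+".npz",**f);cv2.imwrite(f"pics/{n}{tag}.png",f["image"][:,:,::-1]);P=cloud(f)
    m=(abs(P[...,2]-.104)<.004)&(abs(P[...,0]-.479)<.03)&(abs(P[...,1]-.341)<.03)
    if m.sum()>8:
        b=big(m);(u,v),rad=cv2.minEnclosingCircle(b);print(n,"knob",m.sum(),(u,v),rad,cast(f,[(u,v)],.104)[0],P[m].mean(0))
E
python3 m3.py 8; python3 d.py 0.5565 -0.367 0.235
```

```text
top knob 145 (117.94927215576172, 278.21014404296875) 7.053958892822266 [0.477  0.3402 0.104 ] [0.4771 0.3406 0.1035]
side knob 94 (141.92857360839844, 166.7857208251953) 6.328690052032471 [0.4754 0.3386 0.104 ] [0.4768 0.3406 0.1034]
shift tool xyz [ 0.6871 -0.0126  0.1901] len 0.7129866877118912 jaw yaw deg -9.46649562567279 tcp [0.4821 0.342  0.2263] y axis [ 0.007   0.0063 -1.    ] F [-0.0157 -0.7168  0.0639] w 0.08536929028398252 t 31.1833
```

View pics/side8.png

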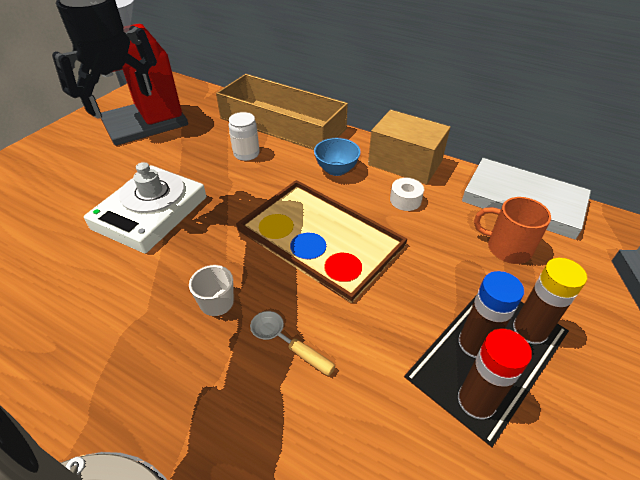

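The weight stands upright on the pan (knob at side-view pixel (142,167)), about 2 mm from the middle, with the jars undisturbed on the mat. Now I'll return the jars, yellow first.

Emit:
jog_arm([
  [1, [0.0345, -0.0005, 0.0095], [0, 0, 0]],
  [1, [0.0345, -0.0005, 0.0095], [0, 0, 0]],
  [1, [0.0345, -0.0005, 0.0095], [0, 0, 0]],
  [1, [0.0345, -0.0005, 0.0095], [0, 0, 0]],
  [1, [0.0345, -0.0005, 0.0095], [0, 0, 0]],
  [1, [0.0345, -0.0005, 0.0095], [0, 0, 0]],
  [1, [0.0345, -0.0005, 0.0095], [0, 0, 0]],
  [1, [0.0345, -0.0005, 0.0095], [0, 0, 0]],
  [1, [0.0345, -0.0005, 0.0095], [0, 0, 0]],
  [1, [0.0345, -0.0005, 0.0095], [0, 0, 0]],
])

```text
clock: 32.02
tcp_pos: [0.5158, -0.0166, 0.2255]
orientation: [-1.127, 1.33, -1.329]
contact_force: [1.7, -0.4, -0.3]
grip_width: 0.0854
```

Emit:
jog_arm([
  [1, [0.0345, -0.0005, 0.0095], [0, 0, 0]],
  [1, [0.0345, -0.0005, 0.0095], [0, 0, 0]],
  [1, [0.0345, -0.0005, 0.0095], [0, 0, 0]],
  [1, [0.0345, -0.0005, 0.0095], [0, 0, 0]],
  [1, [0.0345, -0.0005, 0.0095], [0, 0, 0]],
  [1, [0.0345, -0.0005, 0.0095], [0, 0, 0]],
  [1, [0.0345, -0.0005, 0.0095], [0, 0, 0]],
  [1, [0.0345, -0.0005, 0.0095], [0, 0, 0]],
  [1, [0.0345, 0, 0.0095], [0, 0, 0]],
  [1, [0.02, 0, 0.006], [0, 0, 0]],
])

```text
clock: 32.85
tcp_pos: [0.551, -0.3604, 0.2294]
orientation: [-1.127, 1.331, -1.333]
contact_force: [-0.7, -0.3, 1.4]
grip_width: 0.0852
```

Emit:
jog_arm([
  [1, [0.01, 0, 0.003], [0, 0, 0]],
  [1, [0, 0, 0], [0, 0, 0]],
  [1, [0, 0, 0], [0, 0, 0]],
])

```text
clock: 33.1
tcp_pos: [0.5534, -0.3656, 0.2291]
orientation: [-1.127, 1.331, -1.328]
contact_force: [0.0, 0.3, -0.5]
grip_width: 0.0854
```

```bash
python3 d.py 0.5565 -0.367 0.1152
```

```text
shift tool xyz [0.0009 0.1139 0.0034] len 0.11397638103917301 jaw yaw deg -9.439621632749756 tcp [ 0.5534 -0.3656  0.2291] y axis [-0.0009  0.0011 -1.    ] F [ 0.0421  0.2756 -0.5291] w 0.08543439087925862 t 33.1
```

Emit:
jog_arm([
  [1, [0.001, 0.01, 0.003], [0, 0, 0]],
  [1, [0, 0.03, 0], [0, 0, 0]],
  [1, [0, 0.03, 0], [0, 0, 0]],
  [1, [0, 0.03, 0], [0, 0, 0]],
  [1, [0, 0.016, 0], [0, 0, 0]],
  [1, [0, 0, 0], [0, 0, 0]],
  [1, [0, 0, 0], [0, 0, 0]],
  [1, [0, 0, 0], [0, 0, 0]],
])

```text
clock: 33.77
tcp_pos: [0.5573, -0.3674, 0.115]
orientation: [-1.127, 1.327, -1.33]
contact_force: [0.1, -1.0, 0.3]
grip_width: 0.0851
```

Emit:
jog_arm([
  [0, [0, 0, 0], [0, 0, 0]],
  [0, [0, 0, 0], [0, 0, 0]],
  [0, [0, 0, 0], [0, 0, 0]],
  [0, [0, 0, 0], [0, 0, 0]],
  [0, [0, 0, 0], [0, 0, 0]],
  [0, [0, 0, 0], [0, 0, 0]],
  [0, [0, 0, 0], [0, 0, 0]],
], force=50)

```text
clock: 34.35
tcp_pos: [0.5572, -0.3684, 0.1153]
orientation: [-1.126, 1.327, -1.331]
contact_force: [0.6, 0.1, 6.7]
grip_width: 0.051
```

Emit:
jog_arm([
  [0, [0, -0.005, 0], [0, 0, 0]],
  [0, [0, -0.015, 0], [0, 0, 0]],
  [0, [0, -0.025, 0], [0, 0, 0]],
  [0, [0, -0.03, 0], [0, 0, 0]],
  [0, [0, -0.03, 0], [0, 0, 0]],
  [0, [0, -0.03, 0], [0, 0, 0]],
  [0, [0, -0.03, 0], [0, 0, 0]],
  [0, [0, -0.01, 0], [0, 0, 0]],
  [0, [0, 0, 0], [0, 0, 0]],
])

```text
clock: 35.1
tcp_pos: [0.5569, -0.3691, 0.2924]
orientation: [-1.125, 1.325, -1.334]
contact_force: [0.4, 0.1, -2.4]
grip_width: 0.0511
```

```bash
python3 d.py 0.5466 0.102 0.29
```

```text
shift tool xyz [-0.463   0.0012 -0.0876] len 0.4712459253559365 jaw yaw deg -9.45534195392675 tcp [ 0.5569 -0.3691  0.2924] y axis [ 0.0047 -0.0025 -1.    ] F [ 0.3828  0.0647 -2.4118] w 0.05112910213521953 t 35.1
```

Emit:
jog_arm([
  [0, [-0.012, 0, -0.002], [0, 0, 0]],
  [0, [-0.024, 0, -0.0045], [0, 0, 0]],
  [0, [-0.034, 0, -0.0065], [0, 0, 0]],
  [0, [-0.037, 0, -0.007], [0, 0, 0]],
  [0, [-0.037, 0, -0.007], [0, 0, 0]],
  [0, [-0.037, 0, -0.007], [0, 0, 0]],
  [0, [-0.037, 0, -0.007], [0, 0, 0]],
  [0, [-0.037, 0, -0.007], [0, 0, 0]],
  [0, [-0.037, 0, -0.007], [0, 0, 0]],
  [0, [-0.037, 0, -0.007], [0, 0, 0]],
])

```text
clock: 35.93
tcp_pos: [0.5474, -0.031, 0.2871]
orientation: [-1.129, 1.331, -1.328]
contact_force: [0.8, 0.5, -2.2]
grip_width: 0.0512
```

Emit:
jog_arm([
  [0, [-0.037, 0, -0.007], [0, 0, 0]],
  [0, [-0.037, 0, -0.007], [0, 0, 0]],
  [0, [-0.03, 0, -0.006], [0, 0, 0]],
  [0, [-0.018, 0, -0.0035], [0, 0, 0]],
  [0, [-0.012, 0, -0.002], [0, 0, 0]],
  [0, [0, 0, 0], [0, 0, 0]],
  [0, [0, 0, 0], [0, 0, 0]],
  [0, [0, 0, 0], [0, 0, 0]],
])

```text
clock: 36.6
tcp_pos: [0.5457, 0.1009, 0.2886]
orientation: [-1.126, 1.331, -1.332]
contact_force: [1.2, -0.1, -2.5]
grip_width: 0.0507
```

```bash
python3 d.py 0.5466 0.102 0.1202
```

```text
shift tool xyz [-0.0015  0.1684  0.0008] len 0.16837241332471148 jaw yaw deg -9.595635511883595 tcp [0.5457 0.1009 0.2886] y axis [-0.0006 -0.0011 -1.    ] F [ 1.1746 -0.1143 -2.4806] w 0.050703989216534656 t 36.6
```

Emit:
jog_arm([
  [0, [-0.001, 0.01, 0], [0, 0, 0]],
  [0, [0, 0.025, 0], [0, 0, 0]],
  [0, [0, 0.03, 0], [0, 0, 0]],
  [0, [0, 0.03, 0], [0, 0, 0]],
  [0, [0, 0.03, 0], [0, 0, 0]],
  [0, [0, 0.024, 0], [0, 0, 0]],
  [0, [0, 0.012, 0], [0, 0, 0]],
  [0, [0, 0.004, 0], [0, 0, 0]],
  [0, [0, 0, 0], [0, 0, 0]],
  [0, [0, 0, 0], [0, 0, 0]],
])

```text
clock: 37.43
tcp_pos: [0.547, 0.1037, 0.1249]
orientation: [-1.125, 1.329, -1.331]
contact_force: [-0.0, 1.2, -2.9]
grip_width: 0.0509
```

```bash
python3 d.py 0.5466 0.102 0.1202; python3 - <<'E'
from bench import r
import cv2
f=r.grab_frame("side");cv2.imwrite("pics/s9.png",cv2.resize(f["image"][100:310,200:440,::-1],None,fx=2.8,fy=2.8))
E
```

```text
shift tool xyz [ 0.0017  0.0047 -0.0001] len 0.005027100913243737 jaw yaw deg -9.486061747429636 tcp [0.547  0.1037 0.1249] y axis [ 0.0017  0.0003 -1.    ] F [-0.0044  1.2381 -2.8877] w 0.05090143745834941 t 37.4333
```

View pics/s9.png

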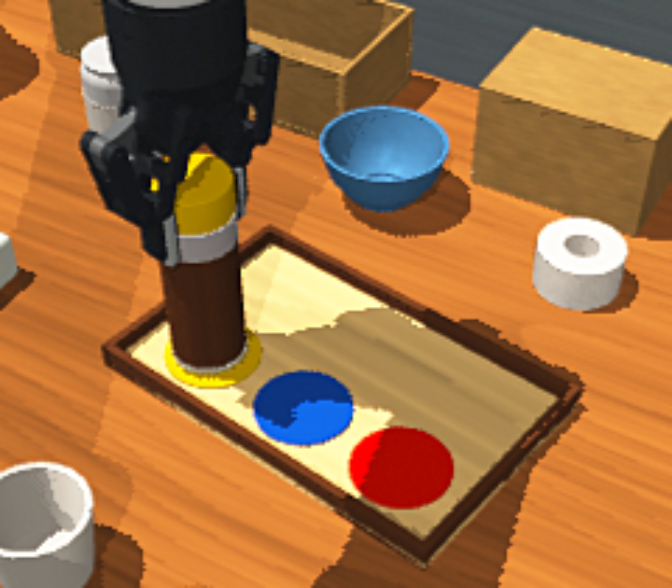

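The yellow jar hovers over its mark, with the yellow rim showing all round it near (212,360) in the zoom. Nudging 1.5 mm and lowering.

Emit:
jog_arm([
  [0, [0.0015, 0.001, 0], [0, 0, 0]],
  [0, [0, 0.001, 0], [0, 0, 0]],
  [0, [0, 0.001, 0], [0, 0, 0]],
  [0, [0, 0.0005, 0], [0, 0, 0]],
  [0, [0, 0, 0], [0, 0, 0]],
  [0, [0, 0, 0], [0, 0, 0]],
])

```text
clock: 37.98
tcp_pos: [0.5458, 0.1028, 0.1204]
orientation: [-1.127, 1.329, -1.329]
contact_force: [0.4, 0.6, -2.2]
grip_width: 0.0511
```

Emit:
jog_arm([
  [0, [0, 0.001, 0], [0, 0, 0]],
  [0, [0, 0.0005, 0], [0, 0, 0]],
  [0, [0, 0, 0], [0, 0, 0]],
  [0, [0, 0, 0], [0, 0, 0]],
])

```text
clock: 38.32
tcp_pos: [0.5462, 0.1028, 0.1201]
orientation: [-1.126, 1.33, -1.328]
contact_force: [-2.8, 0.6, 10.9]
grip_width: 0.0509
```

Emit:
jog_arm([
  [0.75, [0, 0, 0], [0, 0, 0]],
  [1, [0, 0, 0], [0, 0, 0]],
  [1, [0, 0, 0], [0, 0, 0]],
  [1, [0, 0, 0], [0, 0, 0]],
  [1, [0, 0, 0], [0, 0, 0]],
  [1, [0, -0.03, 0], [0, 0, 0]],
  [1, [0, -0.035, 0], [0, 0, 0]],
  [1, [0, -0.035, 0], [0, 0, 0]],
  [1, [0, -0.015, 0], [0, 0, 0]],
  [1, [0, 0, 0], [0, 0, 0]],
])

```text
clock: 39.15
tcp_pos: [0.5481, 0.1027, 0.2375]
orientation: [-1.12, 1.326, -1.33]
contact_force: [0.4, -0.0, 0.2]
grip_width: 0.0852
```

```bash
python3 d.py 0.491 -0.2995 0.235
```

```text
shift tool xyz [0.4061 0.0012 0.0097] len 0.40626171719521487 jaw yaw deg -9.444877448284913 tcp [0.5481 0.1027 0.2375] y axis [ 0.0061  0.0024 -1.    ] F [ 0.3546 -0.0415  0.2126] w 0.08519216313180208 t 39.15
```

Emit:
jog_arm([
  [1, [0.02, 0, 0.001], [0, 0, 0]],
  [1, [0.038, 0, 0.001], [0, 0, 0]],
  [1, [0.04, 0, 0.001], [0, 0, 0]],
  [1, [0.04, 0, 0.001], [0, 0, 0]],
  [1, [0.04, 0, 0.001], [0, 0, 0]],
  [1, [0.04, 0, 0.001], [0, 0, 0]],
  [1, [0.04, 0, 0.001], [0, 0, 0]],
  [1, [0.04, 0, 0.001], [0, 0, 0]],
  [1, [0.04, 0, 0.001], [0, 0, 0]],
  [1, [0.036, 0, 0.001], [0, 0, 0]],
])

```text
clock: 39.98
tcp_pos: [0.4931, -0.2699, 0.2329]
orientation: [-1.127, 1.331, -1.329]
contact_force: [0.0, -0.0, 0.9]
grip_width: 0.0855
```

Emit:
jog_arm([
  [1, [0.02, 0, 0.001], [0, 0, 0]],
  [1, [0.012, 0, 0], [0, 0, 0]],
  [1, [0, 0, 0], [0, 0, 0]],
  [1, [0, 0, 0], [0, 0, 0]],
  [1, [0, 0, 0], [0, 0, 0]],
])

```text
clock: 40.4
tcp_pos: [0.4903, -0.2981, 0.233]
orientation: [-1.128, 1.33, -1.327]
contact_force: [-0.0, 0.1, -0.2]
grip_width: 0.0857
```

```bash
python3 d.py 0.491 -0.2995 0.1144
```

```text
shift tool xyz [0.0014 0.1186 0.0011] len 0.11863708864929184 jaw yaw deg -9.355460794337738 tcp [ 0.4903 -0.2981  0.233 ] y axis [-0.0011  0.0012 -1.    ] F [-0.0231  0.1293 -0.1587] w 0.08565297203768357 t 40.4
```

Emit:
jog_arm([
  [1, [0.001, 0.012, 0.001], [0, 0, 0]],
  [1, [0, 0.03, 0], [0, 0, 0]],
  [1, [0, 0.03, 0], [0, 0, 0]],
  [1, [0, 0.03, 0], [0, 0, 0]],
  [1, [0, 0.018, 0], [0, 0, 0]],
  [1, [0, 0, 0], [0, 0, 0]],
  [1, [0, 0, 0], [0, 0, 0]],
  [1, [0, 0, 0], [0, 0, 0]],
])

```text
clock: 41.07
tcp_pos: [0.4917, -0.3007, 0.1147]
orientation: [-1.127, 1.328, -1.33]
contact_force: [0.3, 0.1, -0.4]
grip_width: 0.0855
```

Emit:
jog_arm([
  [0, [0, 0, 0], [0, 0, 0]],
  [0, [0, 0, 0], [0, 0, 0]],
  [0, [0, 0, 0], [0, 0, 0]],
  [0, [0, 0, 0], [0, 0, 0]],
  [0, [0, 0, 0], [0, 0, 0]],
  [0, [0, 0, 0], [0, 0, 0]],
  [0, [0, 0, 0], [0, 0, 0]],
])

```text
clock: 41.65
tcp_pos: [0.4918, -0.3012, 0.1151]
orientation: [-1.125, 1.328, -1.331]
contact_force: [-0.3, 1.2, 7.6]
grip_width: 0.0512
```

Emit:
jog_arm([
  [0, [0, -0.005, 0], [0, 0, 0]],
  [0, [0, -0.015, 0], [0, 0, 0]],
  [0, [0, -0.025, 0], [0, 0, 0]],
  [0, [0, -0.03, 0], [0, 0, 0]],
  [0, [0, -0.03, 0], [0, 0, 0]],
  [0, [0, -0.03, 0], [0, 0, 0]],
  [0, [0, -0.03, 0], [0, 0, 0]],
  [0, [0, -0.01, 0], [0, 0, 0]],
  [0, [0, 0, 0], [0, 0, 0]],
])

```text
clock: 42.4
tcp_pos: [0.4917, -0.3015, 0.2911]
orientation: [-1.124, 1.326, -1.332]
contact_force: [-0.3, -0.5, -3.8]
grip_width: 0.0512
```

```bash
python3 d.py 0.5338 0.0235 0.29
```

```text
shift tool xyz [-0.3275  0.0009 -0.0118] len 0.32770948814866885 jaw yaw deg -9.430104579641947 tcp [ 0.4917 -0.3015  0.2911] y axis [ 0.0043 -0.0011 -1.    ] F [-0.3042 -0.5316 -3.7526] w 0.051192959646309315 t 42.4
```

Emit:
jog_arm([
  [0, [-0.012, 0, 0], [0, 0, 0]],
  [0, [-0.024, 0, -0.001], [0, 0, 0]],
  [0, [-0.036, 0, -0.001], [0, 0, 0]],
  [0, [-0.038, 0, -0.0015], [0, 0, 0]],
  [0, [-0.038, 0, -0.0015], [0, 0, 0]],
  [0, [-0.038, 0, -0.0015], [0, 0, 0]],
  [0, [-0.038, 0, -0.0015], [0, 0, 0]],
  [0, [-0.036, 0, -0.001], [0, 0, 0]],
  [0, [-0.03, 0, -0.001], [0, 0, 0]],
  [0, [-0.02, 0, -0.001], [0, 0, 0]],
])

```text
clock: 43.23
tcp_pos: [0.5297, 0.0114, 0.2865]
orientation: [-1.132, 1.329, -1.324]
contact_force: [0.4, 0.5, -4.0]
grip_width: 0.0505
```

Emit:
jog_arm([
  [0, [-0.012, 0, -0.001], [0, 0, 0]],
  [0, [-0.0045, 0, 0], [0, 0, 0]],
  [0, [0, 0, 0], [0, 0, 0]],
  [0, [0, 0, 0], [0, 0, 0]],
  [0, [0, 0, 0], [0, 0, 0]],
])

```text
clock: 43.65
tcp_pos: [0.5323, 0.0211, 0.2887]
orientation: [-1.126, 1.332, -1.332]
contact_force: [-0.4, -0.3, -1.8]
grip_width: 0.0509
```

```bash
python3 d.py 0.5338 0.0228 0.1198
```

```text
shift tool xyz [-0.002   0.1689  0.0012] len 0.16893464383225365 jaw yaw deg -9.612248527630571 tcp [0.5323 0.0211 0.2887] y axis [-0.0003 -0.0006 -1.    ] F [-0.4492 -0.2662 -1.8415] w 0.05091365550921054 t 43.65
```

Emit:
jog_arm([
  [0, [0, 0.01, 0], [0, 0, 0]],
  [0, [0, 0.025, 0], [0, 0, 0]],
  [0, [0, 0.03, 0], [0, 0, 0]],
  [0, [0, 0.03, 0], [0, 0, 0]],
  [0, [0, 0.03, 0], [0, 0, 0]],
  [0, [0, 0.024, 0], [0, 0, 0]],
  [0, [0, 0.012, 0], [0, 0, 0]],
  [0, [0, 0.004, 0], [0, 0, 0]],
  [0, [0, 0, 0], [0, 0, 0]],
  [0, [0, 0, 0], [0, 0, 0]],
])

```text
clock: 44.48
tcp_pos: [0.5336, 0.0228, 0.1249]
orientation: [-1.125, 1.329, -1.331]
contact_force: [-0.7, 0.4, -4.3]
grip_width: 0.0505
```

```bash
python3 d.py 0.5338 0.0228 0.1198
```

```text
shift tool xyz [-0.      0.0051  0.0002] len 0.005106891216835398 jaw yaw deg -9.47273423198499 tcp [0.5336 0.0228 0.1249] y axis [ 0.0018  0.0001 -1.    ] F [-0.6715  0.4407 -4.2931] w 0.05053963678893737 t 44.4833
```

Emit:
jog_arm([
  [0, [0, 0.001, 0], [0, 0, 0]],
  [0, [0, 0.001, 0], [0, 0, 0]],
  [0, [0, 0.001, 0], [0, 0, 0]],
  [0, [0, 0.0005, 0], [0, 0, 0]],
  [0, [0, 0, 0], [0, 0, 0]],
  [0, [0, 0, 0], [0, 0, 0]],
])

```text
clock: 44.98
tcp_pos: [0.5327, 0.0234, 0.1205]
orientation: [-1.127, 1.329, -1.329]
contact_force: [-0.2, -0.6, -4.3]
grip_width: 0.0514
```

Emit:
jog_arm([
  [0, [0, 0.001, 0], [0, 0, 0]],
  [0, [0, 0.0005, 0], [0, 0, 0]],
  [0, [0, 0, 0], [0, 0, 0]],
  [0, [0, 0, 0], [0, 0, 0]],
])

```text
clock: 45.32
tcp_pos: [0.533, 0.0233, 0.12]
orientation: [-1.126, 1.33, -1.329]
contact_force: [-3.1, -0.1, 10.5]
grip_width: 0.0509
```

Emit:
jog_arm([
  [0.75, [0, 0, 0], [0, 0, 0]],
  [1, [0, 0, 0], [0, 0, 0]],
  [1, [0, 0, 0], [0, 0, 0]],
  [1, [0, 0, 0], [0, 0, 0]],
  [1, [0, 0, 0], [0, 0, 0]],
  [1, [0, -0.03, 0], [0, 0, 0]],
  [1, [0, -0.035, 0], [0, 0, 0]],
  [1, [0, -0.035, 0], [0, 0, 0]],
  [1, [0, -0.015, 0], [0, 0, 0]],
  [1, [0, 0, 0], [0, 0, 0]],
])

```text
clock: 46.15
tcp_pos: [0.5349, 0.0231, 0.2374]
orientation: [-1.12, 1.326, -1.331]
contact_force: [0.5, -0.2, -0.1]
grip_width: 0.0853
```

```bash
python3 d.py 0.4026 -0.328 0.235
```

```text
shift tool xyz [ 0.368   0.0009 -0.0729] len 0.3751814198989664 jaw yaw deg -9.444073407570889 tcp [0.5349 0.0231 0.2374] y axis [ 0.0063  0.0019 -1.    ] F [ 0.5274 -0.214  -0.0806] w 0.08528937427522003 t 46.15
```

Emit:
jog_arm([
  [1, [0.02, 0, -0.0038], [0, 0, 0]],
  [1, [0.037, 0, -0.007], [0, 0, 0]],
  [1, [0.037, 0, -0.007], [0, 0, 0]],
  [1, [0.037, 0, -0.007], [0, 0, 0]],
  [1, [0.037, 0, -0.007], [0, 0, 0]],
  [1, [0.037, 0, -0.007], [0, 0, 0]],
  [1, [0.037, 0, -0.007], [0, 0, 0]],
  [1, [0.037, 0, -0.007], [0, 0, 0]],
  [1, [0.037, 0, -0.007], [0, 0, 0]],
  [1, [0.03, 0, -0.006], [0, 0, 0]],
])

```text
clock: 46.98
tcp_pos: [0.4092, -0.3093, 0.2331]
orientation: [-1.127, 1.331, -1.33]
contact_force: [1.1, -0.2, -0.1]
grip_width: 0.0853
```

Emit:
jog_arm([
  [1, [0.015, 0, -0.005], [0, 0, 0]],
  [1, [0.007, 0, -0.002], [0, 0, 0]],
  [1, [0, 0, 0], [0, 0, 0]],
  [1, [0, 0, 0], [0, 0, 0]],
  [1, [0, 0, 0], [0, 0, 0]],
])

```text
clock: 47.4
tcp_pos: [0.4014, -0.3262, 0.2334]
orientation: [-1.128, 1.329, -1.327]
contact_force: [-0.4, 0.0, 0.4]
grip_width: 0.0853
```

```bash
python3 d.py 0.4026 -0.328 0.1129
```

```text
shift tool xyz [0.0017 0.1205 0.0016] len 0.12049041479778716 jaw yaw deg -9.29097967900334 tcp [ 0.4014 -0.3262  0.2334] y axis [-0.0005  0.001  -1.    ] F [-0.4318  0.0038  0.428 ] w 0.08530338885730308 t 47.4
```

Emit:
jog_arm([
  [1, [0.001, 0.012, 0.001], [0, 0, 0]],
  [1, [0, 0.03, 0], [0, 0, 0]],
  [1, [0, 0.03, 0], [0, 0, 0]],
  [1, [0, 0.03, 0], [0, 0, 0]],
  [1, [0, 0.018, 0], [0, 0, 0]],
  [1, [0, 0, 0], [0, 0, 0]],
  [1, [0, 0, 0], [0, 0, 0]],
  [1, [0, 0, 0], [0, 0, 0]],
])

```text
clock: 48.07
tcp_pos: [0.402, -0.3291, 0.1145]
orientation: [-1.127, 1.328, -1.33]
contact_force: [0.0, -0.8, 1.3]
grip_width: 0.0856
```

Emit:
jog_arm([
  [0, [0, 0, 0], [0, 0, 0]],
  [0, [0, 0, 0], [0, 0, 0]],
  [0, [0, 0, 0], [0, 0, 0]],
  [0, [0, 0, 0], [0, 0, 0]],
  [0, [0, 0, 0], [0, 0, 0]],
  [0, [0, 0, 0], [0, 0, 0]],
  [0, [0, 0, 0], [0, 0, 0]],
])

```text
clock: 48.65
tcp_pos: [0.4024, -0.3295, 0.115]
orientation: [-1.125, 1.327, -1.331]
contact_force: [0.4, 0.4, 6.7]
grip_width: 0.0511
```

Emit:
jog_arm([
  [0, [0, -0.005, 0], [0, 0, 0]],
  [0, [0, -0.015, 0], [0, 0, 0]],
  [0, [0, -0.025, 0], [0, 0, 0]],
  [0, [0, -0.03, 0], [0, 0, 0]],
  [0, [0, -0.03, 0], [0, 0, 0]],
  [0, [0, -0.03, 0], [0, 0, 0]],
  [0, [0, -0.03, 0], [0, 0, 0]],
  [0, [0, -0.01, 0], [0, 0, 0]],
  [0, [0, 0, 0], [0, 0, 0]],
])

```text
clock: 49.4
tcp_pos: [0.4021, -0.3297, 0.2911]
orientation: [-1.124, 1.326, -1.332]
contact_force: [0.8, 0.2, -2.1]
grip_width: 0.0512
```

```bash
python3 d.py 0.521 -0.0562 0.29
```

```text
shift tool xyz [-0.2893  0.0013  0.0726] len 0.2982372538028775 jaw yaw deg -9.419540865526704 tcp [ 0.4021 -0.3297  0.2911] y axis [ 0.0043 -0.0011 -1.    ] F [ 0.8305  0.1684 -2.1232] w 0.05120916472962432 t 49.4
```

Emit:
jog_arm([
  [0, [-0.012, 0, 0.003], [0, 0, 0]],
  [0, [-0.024, 0, 0.006], [0, 0, 0]],
  [0, [-0.032, 0, 0.008], [0, 0, 0]],
  [0, [-0.032, 0, 0.008], [0, 0, 0]],
  [0, [-0.036, 0, 0.009], [0, 0, 0]],
  [0, [-0.036, 0, 0.009], [0, 0, 0]],
  [0, [-0.036, 0, 0.009], [0, 0, 0]],
  [0, [-0.032, 0, 0.008], [0, 0, 0]],
  [0, [-0.024, 0, 0.006], [0, 0, 0]],
  [0, [-0.015, 0, 0.004], [0, 0, 0]],
])

```text
clock: 50.23
tcp_pos: [0.5159, -0.0612, 0.2868]
orientation: [-1.132, 1.329, -1.325]
contact_force: [-0.0, 0.1, -2.7]
grip_width: 0.0514
```

Emit:
jog_arm([
  [0, [-0.01, 0, 0.002], [0, 0, 0]],
  [0, [0, 0, 0], [0, 0, 0]],
  [0, [0, 0, 0], [0, 0, 0]],
  [0, [0, 0, 0], [0, 0, 0]],
])

```text
clock: 50.57
tcp_pos: [0.5188, -0.0578, 0.2887]
orientation: [-1.126, 1.332, -1.332]
contact_force: [0.3, -0.6, -2.2]
grip_width: 0.0513
```

```bash
python3 d.py 0.521 -0.0566 0.1200
```

```text
shift tool xyz [-0.0016  0.1687  0.002 ] len 0.16873351009720325 jaw yaw deg -9.603770247785606 tcp [ 0.5188 -0.0578  0.2887] y axis [-0.0006 -0.0005 -1.    ] F [ 0.252  -0.5749 -2.1769] w 0.05133221128469379 t 50.5667
```

Emit:
jog_arm([
  [0, [0, 0.01, 0.0005], [0, 0, 0]],
  [0, [0, 0.025, 0], [0, 0, 0]],
  [0, [0, 0.03, 0], [0, 0, 0]],
  [0, [0, 0.03, 0], [0, 0, 0]],
  [0, [0, 0.03, 0], [0, 0, 0]],
  [0, [0, 0.024, 0], [0, 0, 0]],
  [0, [0, 0.012, 0], [0, 0, 0]],
  [0, [0, 0.004, 0], [0, 0, 0]],
  [0, [0, 0, 0], [0, 0, 0]],
  [0, [0, 0, 0], [0, 0, 0]],
])

```text
clock: 51.4
tcp_pos: [0.5209, -0.0564, 0.1249]
orientation: [-1.125, 1.329, -1.331]
contact_force: [0.6, 0.4, -2.2]
grip_width: 0.0509
```

Emit:
jog_arm([
  [0, [0, 0.001, 0], [0, 0, 0]],
  [0, [0, 0.001, 0], [0, 0, 0]],
  [0, [0, 0.001, 0], [0, 0, 0]],
  [0, [0, 0.0005, 0], [0, 0, 0]],
  [0, [0, 0, 0], [0, 0, 0]],
  [0, [0, 0, 0], [0, 0, 0]],
])

```text
clock: 51.9
tcp_pos: [0.5202, -0.0556, 0.1205]
orientation: [-1.127, 1.329, -1.329]
contact_force: [0.1, -0.3, -2.9]
grip_width: 0.0511
```

Emit:
jog_arm([
  [0, [0, 0.001, 0], [0, 0, 0]],
  [0, [0, 0.0005, 0], [0, 0, 0]],
  [0, [0, 0, 0], [0, 0, 0]],
  [0, [0, 0, 0], [0, 0, 0]],
])

```text
clock: 52.23
tcp_pos: [0.5206, -0.0558, 0.1199]
orientation: [-1.126, 1.33, -1.329]
contact_force: [-2.4, 1.5, 10.5]
grip_width: 0.0513
```

Contact on the red mark. I'll release, lift, and back away towards the mat so the camera views are clear.

Emit:
jog_arm([
  [0.75, [0, 0, 0], [0, 0, 0]],
  [1, [0, 0, 0], [0, 0, 0]],
  [1, [0, 0, 0], [0, 0, 0]],
  [1, [0, 0, 0], [0, 0, 0]],
  [1, [0, 0, 0], [0, 0, 0]],
  [1, [0, -0.03, 0], [0, 0, 0]],
  [1, [0, -0.035, 0], [0, 0, 0]],
  [1, [0, -0.035, 0], [0, 0, 0]],
  [1, [0, -0.025, 0], [0, 0, 0]],
  [1, [0, 0, 0], [0, 0, 0]],
])

```text
clock: 53.07
tcp_pos: [0.523, -0.0566, 0.2485]
orientation: [-1.119, 1.325, -1.332]
contact_force: [0.4, -0.6, 0.8]
grip_width: 0.0857
```

Emit:
jog_arm([
  [1, [0.03, 0, 0], [0, 0, 0]],
  [1, [0.035, 0, 0], [0, 0, 0]],
  [1, [0.035, 0, 0], [0, 0, 0]],
  [1, [0.035, 0, 0], [0, 0, 0]],
  [1, [0.035, 0, 0], [0, 0, 0]],
  [1, [0.035, 0, 0], [0, 0, 0]],
  [1, [0.035, 0, 0], [0, 0, 0]],
  [1, [0.03, 0, 0], [0, 0, 0]],
  [1, [0.015, 0, 0], [0, 0, 0]],
  [1, [0, 0, 0], [0, 0, 0]],
])

```text
clock: 53.9
tcp_pos: [0.4712, -0.3411, 0.2436]
orientation: [-1.126, 1.333, -1.335]
contact_force: [-1.0, 0.1, -0.2]
grip_width: 0.0852
```

```bash
python3 m3.py 10; python3 - <<'E'
from h import *
np.set_printoptions(precision=4,suppress=True)
mk=dict(red=(.5208,-.0559),yellow=(.547,.102),blue=(.5338,.0231))
for n in("top","side"):
    f=load(n+"10.npz")
    for c in mk:
        p,z,e=lid(f,c,.148,(225,140,400,290)); print(n,c,p,z,"off mark mm",(p[:2]-mk[c])*1e3)
from bench import r
o=r.get_obs();print(o["clock"],o["contact_force"],o["tcp_pos"])
E
```

```text
top knob 147 (118.0, 278.20001220703125) 7.102214336395264 [0.4771 0.3401 0.104 ] [0.4771 0.3406 0.1033]
side knob 93 (141.92857360839844, 166.7857208251953) 6.328690052032471 [0.4754 0.3386 0.104 ] [0.4766 0.3402 0.1036]
top red [ 0.5193 -0.0532  0.148 ] 0.1475185415609978 off mark mm [-1.4522  2.7425]
top yellow [0.5446 0.1034 0.148 ] 0.1475375208345654 off mark mm [-2.4313  1.3712]
top blue [0.5303 0.0241 0.148 ] 0.14762099748455904 off mark mm [-3.4508  1.0148]
side red [ 0.5165 -0.0555  0.148 ] 0.1475966395996962 off mark mm [-4.3416  0.3712]
side yellow [0.5416 0.1007 0.148 ] 0.14773284817804058 off mark mm [-5.3717 -1.35  ]
side blue [0.5312 0.0244 0.148 ] 0.14422286131565093 off mark mm [-2.6071  1.2821]
54.0 [-0.5974  0.8913 -0.5598] [ 0.473  -0.3369  0.2431]
```

View pics/side10.png

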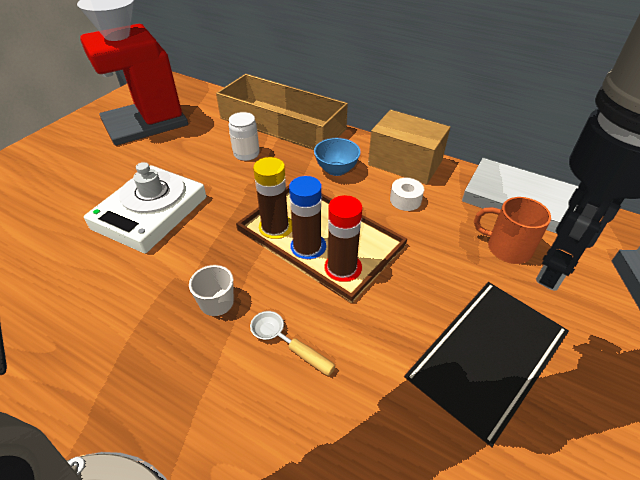

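View pics/top10.png

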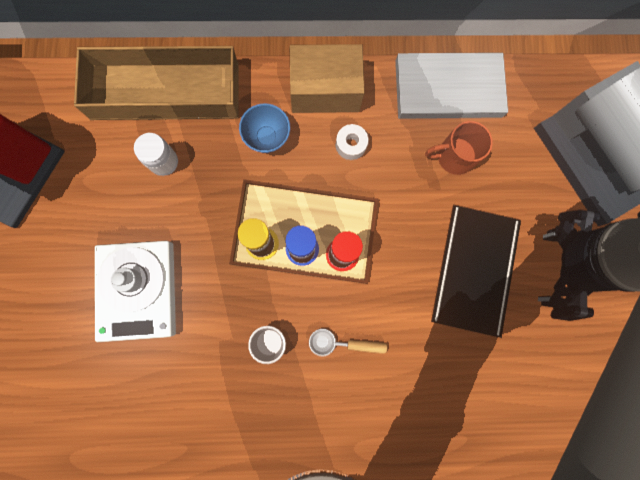

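All three jars stand upright on their own marks, with coloured rims showing all round at side-view bases (274,228), (308,246) and (343,267). The weight is upright on the pan, and the robot is clear of everything. Handing in.

Emit:
jog_arm([
  [1, [0, 0, 0], [0, 0, 0]],
  [1, [0, 0, 0], [0, 0, 0]],
  [1, [0, 0, 0], [0, 0, 0]],
])

```text
clock: 54.25
tcp_pos: [0.4742, -0.3354, 0.2436]
orientation: [-1.128, 1.328, -1.327]
contact_force: [0.1, -0.0, 0.6]
grip_width: 0.085
```

```bash
python3 - <<'E'
from bench import r
print(r.hand_in())
E
```

```text
the job is handed in; nothing more can be done
None
```

The job is done and handed in at about 54 s of the 138 s allowed; the hand-in gives no verdict. I moved the red, blue and yellow jars to the mat, then set the weight gently on the middle of the pan. After that I put the yellow, blue and red jars back on their own marks.

**Last checks:**
- **Weight:** it stands upright about 2–4 mm from the pan's middle, against the 15 mm allowed.
- **Jars:** the top camera puts them 3–4 mm from their mark centres. The side camera reads 3–5.5 mm, so the two views differ by a few mm, mostly in x, but both are well inside 12 mm.
- **Robot:** the gripper is open and clear of everything, with no contact force.

No check failed.

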